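# Stack plywood blanks in the drilling jig and lock the toggle clamp

### The arm

A 6-joint arm with a two-finger parallel gripper is mounted at the origin on the work surface. World frame = base frame: x ahead of the robot, y to its left, z up, the work surface at z = 0. Lengths are in m, angles in degrees, forces in N, time in s.
With the tool pointing down it reaches from about 0.275 to 0.85 m from the base axis. Payload 5.2 kg.
Tool frame: the origin (TCP) lies at the very end of the fingers, on their centre line; the grasp point (between the pads) lies arm.tcp_to_grasp behind it (arm.tcp_to_grasp is the distance from the TCP to the grasp point, in m); z points along the fingers, y is the direction in which the jaws open and shut (so a half turn about z gives the same grasp; the last joint's range is limited). The gripper opens to 85 mm and grips with 20 to 120 N. Pads are 22 mm wide; open, the fingers measure 114 mm over their backs; the gripper's body (76 mm by 85 mm) begins 54 mm behind the grasp point. The pads swing forward as they close: fully open they stand 13 mm farther back than shut.
Start: joints at [-83.755, 14.817, 87.949, -0, 77.235, -11.62], TCP at [0.169, -0.523, 0.199] pointing down, gripper open.
Joint ranges: [-179.93, 179.93], [-52.35, 119.4], [10.71, 147.94], [-69.91, 249.91], [12.55, 155.21], [-178.61, 178.61]. Speed limits (degrees/s): [147.25, 147.25, 180, 180, 180, 180].

### API

Orientations are given as a 3x3 rotation matrix whose columns are the frame's x, y, z axes.
In Python, from rig import arm, optics, hand_in gives the robot as it stands. The module is installed in compiled form; this text tells all that it offers.
- The arm moves only by the tool step_arm, never from a script. Its argument "deltas" is a list that holds one entry, the list of rows, each a list of 7 numbers: the finger opening in m, from 0 to 0.0854, then the shift along the world's x, y, z in m, then the turn, a rotation vector about the world's x, y, z in degrees. A call has 1 to 12 rows; each row is the pose to reach, as a shift and turn from the pose commanded when the call began; what a row does not reach only later rows make up. A row lasts 1/12 s, in which the tool goes at most 41.7 mm and 7.16 degrees, less where a joint would pass 70% of its speed; a pose out of reach is approached as far as the arm can. A call with a gripper value outside its range is refused whole. The fingers move at their own pace and stop on an object; the grip force is fixed at half the most. Time passes only in rows, so rows that repeat a pose let the fingers close. It gives the time, the measured TCP pose, the force and the opening at its end, in the units of the state.
- arm.observe(): the state, without advancing time (a new reading comes with each control period).
- optics.grab_frame(name): name is "side" or "top" or "wrist"; returns a dict with "img" (480x640x3 uint8, red, green, blue), "z_map" (480x640 float32, m along the optical axis (not along the pixel's ray), 0 where there is no reading), "fx", "fy", "cx", "cy" (pixels), "extrinsics" (4x4, takes a point from camera to world coordinates); the wrist camera has in their place "hand_eye" (4x4, takes a point from camera to tool coordinates, whose origin is the TCP and whose axes are the flange's). Camera axes: x right, y up, looking along -z (the intrinsics and any distortion apply to the point x, -y, -z); pixel columns grow to the right and rows downward; lengths in m; the calibration is good to about 2 mm. A picture is of the moment at which its call begins: read the wrist's pose just before it.
- hand_in(): hands the job in, once; it reports no verdict.
The state is a dict: "clock": time; "joint_positions": joint angles; "dq": joint speeds; "joint_efforts": joint torques, N m; "tool_pos": TCP position; "ee_rot": TCP orientation; "wrist_force": force on the tool from outside, world axes, zero at the start; "wrist_torque": the same for the moment, N m; "width": finger opening in m.
Only numpy, scipy, OpenCV 4.12 (cv2) and the standard library are available. Lean on these libraries where they do the work, as an engineer would, in place of code of your own. Each camera call takes 0.05 s, during which the arm holds its last target.

### The job

Take the two plywood blanks from the sloping rack and stack them squarely on the blank that already lies in the drilling jig, all three the same way round, edges flush, so that they can be drilled as one. Then throw the handle of the jig's toggle clamp over its dead centre until it snaps shut on the pile, and leave everything standing. Do not push the coping saw, the rasp or the pine block about.

Things in the scene. Friction and masses are not known exactly. Their poses are not given: they have to be found in the camera images.
- blank_a: Plywood blank, a plain flat board 150 mm long (its own x), 55 mm wide (y) and 18 mm thick (z), 0.1 kg. Origin at the centre of its underside, z towards its upper face. At the start it lies on the rack's slope on the rack's +y side, x up the slope, its lower end against the lip. Both blanks are alike and may be stacked in either order.
- blank_b: The second blank on the rack, like blank_a in every way (150 x 55 x 18 mm, same axes and origin); it lies beside it, on the rack's -y side, with at least 45 mm of free slope between the two.
- blank_base: The third blank, alike (150 x 55 x 18 mm, same axes and origin). It lies flat and loose on the jig's board, its x along the jig's y; its upper face is 36 mm above the table. The pile is built on it: the next undersides come to 36 and 54 mm, the top of the pile to 72 mm.
- rack: Sloping stock rack, fixed: a flat grey board 205 mm long, 270 mm wide (y) on steel legs, rising at 30 degrees towards the rack's +x (away from the robot), with a lip 10 mm high along its lower edge and no sides. Origin on the table under its middle, z up. The surface is 32 mm above the table at x = -85 mm (inside the lip), 128 mm at x = +82 mm.
- jig: Drilling jig, fixed: a dark board 130 x 310 x 18 mm. Origin on the table under the pile's middle, z up, y along the board towards the clamp. Two stop strips, 10 mm high above the board, lie along the +x side and the -y end of the bottom blank, lower than its upper face. The clamp's wooden riser and steel cheeks stand from y = 110 to 195 mm, up to 84 mm above the table.
- clamp_foot (a point): Underside of the rubber foot (20 mm across) on the clamp's flat steel bar. The bar is 115 mm long, pivots at jig y = 125, z = 90 mm, and stands within 11 degrees of upright while open, the foot reaching towards the pile. The linkage swings it down as the handle is thrown; it presses 25 mm from the pile's middle, on the clamp side. Only the handle needs pushing.
- clamp_handle (a joint): Handle angle about the jig's x axis. 0 is open: the handle leans 53 degrees from upright, away from the pile (jig +y). It grows as the handle swings up towards the pile. To 0.88 it turns easily and stays where it is left; then, the foot on the full pile, it stiffens to some 4 to 6 N at its end, snaps past dead centre (1.02) and stays locked at its stop, 1.07, leaning 9 degrees towards the pile.
- handle_pivot (a point): Point on the jig, on the axis about which the clamp's handle turns (the jig's x), 160 mm from the pile's middle and 78 mm above the table.
- handle_end (a point): Middle of the outer end of the clamp's handle, a straight lever 140 mm long from its pivot to this end. Its outer 90 mm are a flat black grip, 18 mm thick (along the jig's x) and 24 mm wide, that can be pinched or pushed. At the start it is about 162 mm above the table.
- pine_block: Bystander: a loose pine block 75 x 190 x 45 mm (x, y, z) on the table beyond the work, thicker than the blanks. Origin at the centre of its underside.
- coping_saw: Bystander: a coping saw lying on the table, about 285 mm long along its y and 125 mm wide, up to 29 mm high (its handle). Origin on the table, at the tool's middle on the blade's line.
- rasp: Bystander: a wood rasp with a round handle lying on the table beyond the jig's clamp end, about 240 mm long along its y, up to 26 mm high. Origin on the table at its middle.

How it is judged:
By the outcome, as a careful person would: the job done as asked, in the order asked, and still so for the second after the job is handed in, with the robot touching nothing.
It also fails if it takes over 67 s, if anything falls off the work surface, if the arm or the gripper's body presses on something with over 40 N, if the wrist force passes 120 N, or if a joint passes its speed limit or range.

## Working session

There is one attempt and no reset: what is moved stays moved. The work goes in short steps, Python scripts to look and compute and a tool call to move; the robot and the scene stay as the last step left them, time stands still between calls to the robot, and variables do not carry over. Pictures are saved under pics/ and viewed, and the job is handed in when it is done.

Besides the shell and the picture viewer there is one more tool, called after "Emit:" as name(argument=value, ...) on one line, values as JSON. step_arm: Moves the arm, as the interface text tells. Its arguments: {"type":"object","properties":{"deltas":{"type":"array"}},"required":["deltas"]}

```bash
mkdir -p pics; ls; cat > h.py <<'E'
import numpy as np, cv2
from rig import arm, optics
def grab(n,tag):
    s=arm.observe(); f=optics.grab_frame(n)
    cv2.imwrite(f'pics/{tag}.png',f['img'][:,:,::-1]); 
    np.savez(f'{tag}.npz',**{k:v for k,v in f.items()},tp=s['tool_pos'],R=s['ee_rot'])
    return f,s
E
python3 - <<'E'
from h import *
s=arm.observe(); print(s, arm.tcp_to_grasp)
for n in('side','top','wrist'):
    f,_=grab(n,n+'0'); print(n,[f[k] for k in f if k not in('img','z_map')], list(f))
E
```

```text
pics
{'clock': 0.0, 'joint_positions': array([-8.37549751e+01,  1.48602064e+01,  8.80115493e+01,  5.01767009e-04,
        7.72344738e+01, -1.16211889e+01]), 'dq': array([-0.07396128,  0.03307154,  0.05255678, -0.07821561, -0.08707848,
       -0.01146464]), 'joint_efforts': array([ 8.84554793e-04, -4.46026933e+01, -2.90576792e+01, -4.07003745e-04,
        1.17647572e-02,  1.86604507e-05]), 'tool_pos': array([ 0.16868311, -0.52287658,  0.19806255]), 'ee_rot': array([[ 9.51776114e-01,  3.06793403e-01, -1.93194690e-04],
       [ 3.06793226e-01, -9.51774404e-01,  1.84398074e-03],
       [ 3.81843366e-04, -1.81432765e-03, -9.99998281e-01]]), 'wrist_force': array([0.48707798, 0.82143493, 0.37572347]), 'wrist_torque': array([ 0.01270428,  0.01894773, -0.00620002]), 'width': 0.08535241395007902} 0.0187
side [483.02082259284873, 483.02082259284873, 328.5120133210768, 234.1832863251219, array([[-0.86714888,  0.37944013, -0.32261125,  0.29870695],
       [-0.49784491, -0.67891184,  0.53965652,  0.51518255],
       [-0.01425725,  0.62857292,  0.77761997,  0.87502865],
       [ 0.        ,  0.    
[... 252 characters left out ...]
,  0.00388758, -0.01568215,  0.00919178],
       [-0.01522977,  0.09727536,  0.99514097,  1.0797544 ],
       [ 0.        ,  0.        ,  0.        ,  1.        ]])] ['img', 'z_map', 'fx', 'fy', 'cx', 'cy', 'extrinsics']
wrist [394.8577636744758, 394.8577636744758, 316.17727379913686, 238.98800980278568, array([[-6.19434023e-04,  9.61664413e-01,  2.74228323e-01,
         6.93002294e-02],
       [ 9.99999781e-01,  6.59322510e-04, -5.32881050e-05,
         3.21077524e-04],
       [-2.32050180e-04,  2.74228230e-01, -9.61664611e-01,
        -1.74698584e-01],
       [ 0.00000000e+00,  0.00000000e+00,  0.00000000e+00,
         1.00000000e+00]])] ['img', 'z_map', 'fx', 'fy', 'cx', 'cy', 'hand_eye']
```

View pics/top0.png

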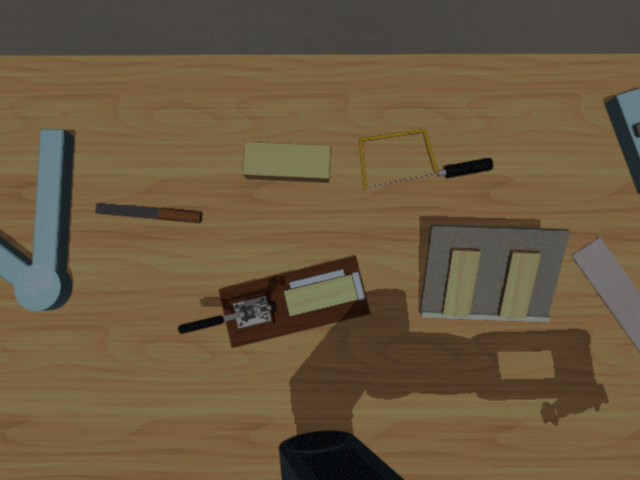

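View pics/side0.png

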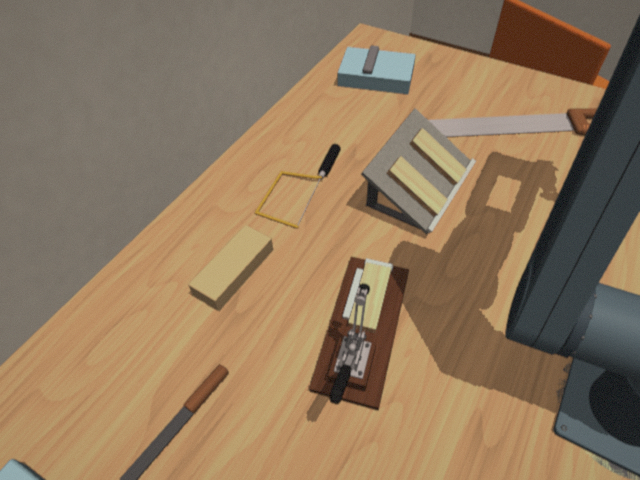

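View pics/wrist0.png

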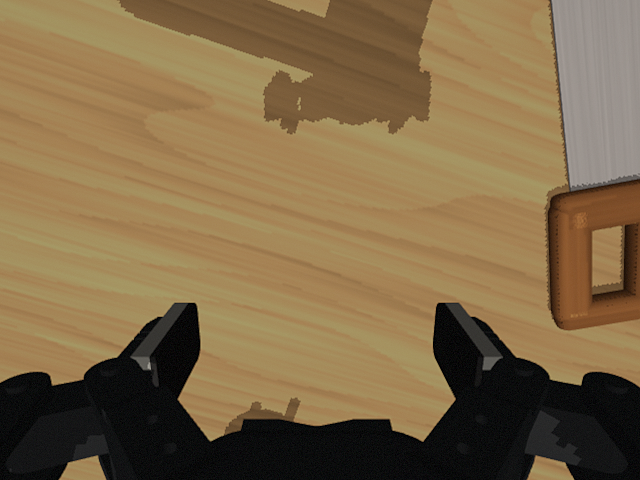

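The top view shows the rack at about (495,270), with blanks at (460,283) and (520,285). The jig is at about (295,300), its base blank at (320,295), and the clamp handle's end at (182,328). The side view agrees.

```bash
cat >> h.py <<'E'
def T_of(d):
    if 'extrinsics' in d: return d['extrinsics']
    T=np.eye(4); T[:3,:3]=d['R']; T[:3,3]=d['tp']; return T@d['hand_eye']
def cloud(d):
    z=d['z_map']; v,u=np.mgrid[0:480,0:640]
    P=np.stack([(u-d['cx'])/d['fx']*z,-(v-d['cy'])/d['fy']*z,-z],-1)
    T=T_of(d); return P@T[:3,:3].T+T[:3,3]
def ray(d,uv):
    uv=np.atleast_2d(uv).astype(float); T=T_of(d)
    r=np.stack([(uv[:,0]-d['cx'])/d['fx'],-(uv[:,1]-d['cy'])/d['fy'],-np.ones(len(uv))],-1)
    return T[:3,3],r@T[:3,:3].T
def onplane(d,uv,n,c):  # n.p=c
    o,r=ray(d,uv); n=np.asarray(n,float); return o+r*((c-o@n)/(r@n))[:,None]
def proj(d,P):
    T=np.linalg.inv(T_of(d)); p=np.atleast_2d(P)@T[:3,:3].T+T[:3,3]
    return np.stack([d['cx']+d['fx']*p[:,0]/-p[:,2], d['cy']-d['fy']*p[:,1]/-p[:,2]],-1)
def load(t): return dict(np.load(t+'.npz'))
E
python3 - <<'E'
from h import *
d=load('top0'); P=cloud(d); hsv=cv2.cvtColor(d['img'],cv2.COLOR_RGB2HSV)
for u,v in [(460,283),(520,285),(495,240),(495,317),(320,295),(310,290),(262,330),(345,340),(182,328),(150,100),(400,400),(250,310),(290,160)]:
    print((u,v),P[v,u].round(4),hsv[v,u],d['img'][v,u])
# rack plane fit
m=np.zeros((480,640),bool); m[232:310,440:555]=1
g=m&(hsv[...,1]<60)&(d['z_map']>0)
q=P[g]; c=q.mean(0); n=np.linalg.svd(q-c)[2][2]; n*=np.sign(n[2]); print(c,n,np.degrees(np.arccos(n[2])),np.degrees(np.arctan2(-n[1],-n[0])),np.abs((q-c)@n).mean())
E
```

```text
(460, 283) [ 0.5226 -0.2596  0.0879] [ 23  88 124] [124 114  81]
(520, 285) [ 0.5192 -0.3815  0.085 ] [ 28  79 123] [123 120  85]
(495, 240) [ 0.6075 -0.3234  0.1148] [26 20 91] [91 90 84]
(495, 317) [ 0.4525 -0.3456  0.0364] [ 56  14 131] [125 131 124]
(320, 295) [0.4968 0.025  0.0353] [ 32  78 125] [123 125  87]
(310, 290) [0.5073 0.0464 0.0368] [ 34  76 130] [125 130  91]
(262, 330) [0.4209 0.1501 0.0199] [  9 154  63] [63 37 25]
(345, 340) [ 0.3991 -0.0298  0.0005] [ 17 133  73] [73 56 35]
(182, 328) [0.4344 0.2794 0.169 ] [45 39 13] [12 13 11]
(150, 100) [9.433e-01 4.210e-01 7.000e-04] [ 18 118 123] [123 100  66]
(400, 400) [ 0.2727 -0.148   0.0038] [ 19 115 122] [122 102  67]
(250, 310) [0.4664 0.1631 0.1067] [ 0  4 68] [68 67 67]
(290, 160) [0.7896 0.0919 0.044 ] [ 28  80 124] [124 121  85]
[ 0.55961792 -0.3435731   0.08853773] [-0.50028893  0.01573607  0.86571552] 30.035490986675253 -1.801585613613763 0.0012968372074811615
```

```bash
python3 - <<'E'
import cv2
t=cv2.imread('pics/top0.png')
cv2.imwrite('pics/c1.png',cv2.resize(t[215:330,410:575],None,fx=4.5,fy=4.5,interpolation=0))
cv2.imwrite('pics/c2.png',cv2.resize(t[250:350,170:380],None,fx=3.8,fy=3.8,interpolation=0))
E
```

```text
(no output)
```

View pics/c1.png

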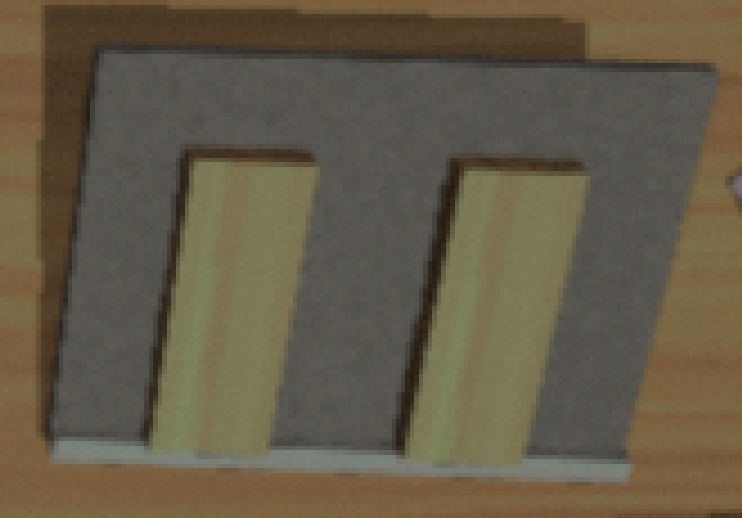

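View pics/c2.png

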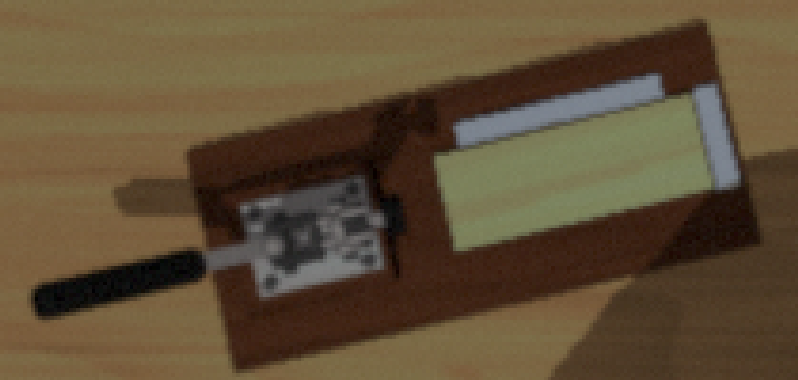

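```bash
cat >> h.py <<'E'
def quad(d,roi,extra=None,lo=(18,55,80),hi=(45,130,255)):
    "yellow contour in roi -> subpixel min-area region: 4 corner pixels by fitting lines"
    hsv=cv2.cvtColor(d['img'],cv2.COLOR_RGB2HSV)
    m=cv2.inRange(hsv,lo,hi); k=np.zeros_like(m); x0,y0,x1,y1=roi; k[y0:y1,x0:x1]=255; m&=k
    if extra is not None: m&=extra.astype(np.uint8)*255
    m=cv2.morphologyEx(m,cv2.MORPH_OPEN,np.ones((3,3)));m=cv2.morphologyEx(m,cv2.MORPH_CLOSE,np.ones((5,5)))
    c=max(cv2.findContours(m,cv2.RETR_EXTERNAL,cv2.CHAIN_APPROX_NONE)[0],key=cv2.contourArea)
    ch=cv2.convexHull(c)
    for e in np.linspace(.01,.2,60):
        a=cv2.approxPolyDP(ch,e*cv2.arcLength(ch,True),True)
        if len(a)<=4: break
    a=a[:,0].astype(float); p=c[:,0].astype(float); L=[]
    for i in range(4):
        s,e=a[i],a[(i+1)%4]; t=(e-s)/np.linalg.norm(e-s); r=p-s; al=r@t; pe=r@np.array([-t[1],t[0]]); l=np.linalg.norm(e-s)
        q=p[(al>.1*l)&(al<.9*l)&(abs(pe)<4)]
        L.append(cv2.fitLine(q.astype(np.float32),cv2.DIST_HUBER,0,.01,.01).ravel())
    C=[]
    for i in range(4):
        A,B=L[i-1],L[i]; M=np.array([[A[0],-B[0]],[A[1],-B[1]]]); s=np.linalg.solve(M,B[2:]-A[2:]); C.append(A[2:]+A[:2]*s[0])
    return np.array(C),cv2.contourArea(c)
E
python3 - <<'E'
from h import *
d=load('top0'); P=cloud(d)
n=np.array([-.5003,.0157,.8657]); n/=np.linalg.norm(n); c=n@np.array([.5596,-.3436,.0885])
for nm,roi in dict(a=(435,245,483,325),b=(495,245,548,325),base=(280,265,365,320)).items():
    C,ar=quad(d,roi); 
    nn,cc=(n,c+.018) if nm!='base' else (np.array([0,0,1.]),.036)
    Q=onplane(d,C,nn,cc); print(nm,ar,C.round(1).tolist()); print(Q.round(4)); print('sides',np.linalg.norm(np.roll(Q,-1,0)-Q,axis=1).round(4),'mid',Q.mean(0).round(4))
E
```

```text
a 1709.5 [[479.8999938964844, 251.5], [468.6000061035156, 315.3999938964844], [443.0, 313.70001220703125], [452.70001220703125, 249.8000030517578]]
[[ 0.5838 -0.2906  0.1223]
 [ 0.4559 -0.2868  0.0483]
 [ 0.4593 -0.2331  0.0493]
 [ 0.5869 -0.2371  0.1231]]
sides [0.1477 0.0538 0.1475 0.0536] mid [ 0.5215 -0.2619  0.0858]
b 1733.0 [[540.5, 253.5], [525.2999877929688, 317.0], [499.20001220703125, 317.0], [512.7999877929688, 251.8000030517578]]
[[ 0.5803 -0.4089  0.1224]
 [ 0.4534 -0.4044  0.049 ]
 [ 0.453  -0.3506  0.0478]
 [ 0.5834 -0.3547  0.1232]]
sides [0.1466 0.0538 0.1507 0.0543] mid [ 0.5175 -0.3796  0.0856]
base 1736.0 [[350.70001220703125, 274.70001220703125], [356.70001220703125, 298.79998779296875], [289.6000061035156, 315.6000061035156], [283.5, 290.8999938964844]]
[[ 0.5405 -0.0407  0.036 ]
 [ 0.4891 -0.0535  0.036 ]
 [ 0.4528  0.0895  0.036 ]
 [ 0.5051  0.1031  0.036 ]]
sides [0.053  0.1475 0.0541 0.148 ] mid [0.4969 0.0246 0.036 ]
```

```bash
cat >> h.py <<'E'
from scipy.spatial.transform import Rotation as Ro
N=np.array([-.5003,.0157,.8657]); N/=np.linalg.norm(N)
def rack_R(yaw=-1.75):
    z=-N; x=np.array([np.cos(np.radians(yaw)),np.sin(np.radians(yaw)),0]); x-=N*(x@N); x/=np.linalg.norm(x)
    return np.stack([x,np.cross(z,x),z],1)
def jig_R(yaw=13.8): # tool x = -y_jig, down
    a=np.radians(yaw); x=np.array([np.sin(a),-np.cos(a),0]); z=np.array([0,0,-1.]); return np.stack([x,np.cross(z,x),z],1)
def delta(p,R):
    s=arm.observe(); rv=Ro.from_matrix(R@s['ee_rot'].T).as_rotvec(degrees=True)
    print('t',round(s['clock'],2),'d',(np.asarray(p)-s['tool_pos']).round(4).tolist(),'rv',rv.round(2).tolist())
E
python3 - <<'E'
from h import *
R=rack_R(); mid=np.array([.5195,-.3208,.0857]); delta(mid+N*.15-.05*R[:,0],R)
E
```

```text
t 0.15 d [0.2325, 0.2059, -0.0077] rv [4.12, -29.88, -19.18]
```

Emit:
step_arm(deltas=[[[0.085, 0.232, 0.206, -0.008, 4.1, -29.9, -19.2], [0.085, 0.232, 0.206, -0.008, 4.1, -29.9, -19.2], [0.085, 0.232, 0.206, -0.008, 4.1, -29.9, -19.2], [0.085, 0.232, 0.206, -0.008, 4.1, -29.9, -19.2], [0.085, 0.232, 0.206, -0.008, 4.1, -29.9, -19.2], [0.085, 0.232, 0.206, -0.008, 4.1, -29.9, -19.2], [0.085, 0.232, 0.206, -0.008, 4.1, -29.9, -19.2], [0.085, 0.232, 0.206, -0.008, 4.1, -29.9, -19.2], [0.085, 0.232, 0.206, -0.008, 4.1, -29.9, -19.2], [0.085, 0.232, 0.206, -0.008, 4.1, -29.9, -19.2], [0.085, 0.232, 0.206, -0.008, 4.1, -29.9, -19.2], [0.085, 0.232, 0.206, -0.008, 4.1, -29.9, -19.2]]])

```text
clock: 1.15
tool_pos: [0.4003, -0.3185, 0.1909]
ee_rot: [[0.865, -0.033, 0.5], [-0.027, -0.999, -0.019], [0.5, 0.002, -0.866]]
wrist_force: [0.2, 0.5, -0.0]
width: 0.0849
```

```bash
python3 - <<'E'
from h import *
f,s=grab('wrist','w1'); print(s['clock'],s['tool_pos'],s['joint_positions'].round(1)); R=rack_R(); print(np.degrees(Ro.from_matrix(R@s['ee_rot'].T).magnitude()))
E
```

```text
1.15 [ 0.40030383 -0.31850011  0.1909482 ] [-73.6  -0.7 115.   33.3  59.9   2.6]
0.16863189320571603
```

View pics/w1.png

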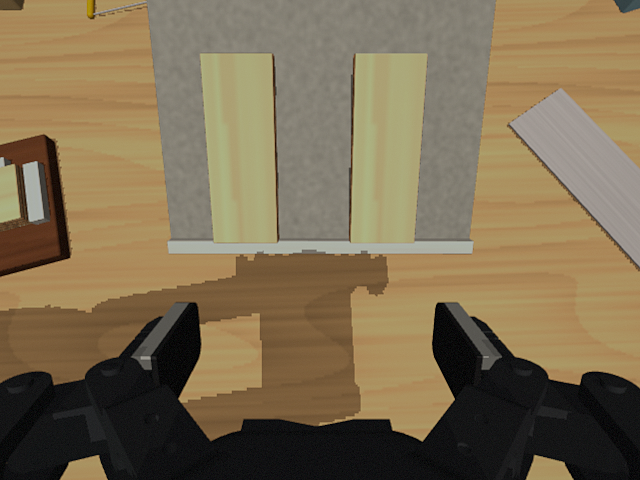

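Both blanks are whole in view, with corners at (201,54)-(277,242) and (354,53)-(414,242). The lip is at row 245.

```bash
cat > meas.py <<'E'
from h import *
def measure(tag,rois,plane=None):
    d=load(tag); P=cloud(d); out={}
    for nm,roi in rois.items():
        C,ar=quad(d,roi); 
        m=np.zeros((480,640),np.uint8); cv2.fillPoly(m,[C.astype(int)],1); m=cv2.erode(m,np.ones((9,9)))
        q=P[(m>0)&(d['z_map']>0)]; c=np.median(q,0); n=np.linalg.svd(q-q.mean(0),full_matrices=False)[2][2]; n*=np.sign(n[2])
        if plane is not None: n=plane
        Q=onplane(d,C,n,np.median(q@n)); S=np.roll(Q,-1,0)-Q
        L=np.linalg.norm(S,axis=1); i=np.argmax(L); t=S[i]/L[i]-S[(i+2)%4]/L[(i+2)%4]; t/=np.linalg.norm(t)
        if t@d['R'][:,0]<0: t=-t
        mid=Q.mean(0)
        print(nm,C.round(1).tolist(),'n',n.round(3),'tilt',np.degrees(np.arccos(n[2])).round(2),'sides',L.round(4),'mid',mid.round(4),'yaw',np.degrees(np.arctan2(t[1],t[0])).round(2),
         'in tool',(d['R'].T@(mid-d['tp'])).round(4)); out[nm]=(mid,t,n,Q)
    return out
E
python3 - <<'E'
from meas import *
o=measure('w1',dict(a=(185,40,290,242),b=(340,40,440,242)))
o=measure('w1',dict(a=(185,40,290,242),b=(340,40,440,242)),N)
for k in 'ab':print(o[k][3].round(4).tolist())
E
```

```text
a [[271.20001220703125, 53.0], [276.20001220703125, 241.0], [213.39999389648438, 241.0], [199.5, 53.0]] n [-0.5    0.017  0.866] tilt 29.99 sides [0.1478 0.0538 0.1477 0.0541] mid [ 0.5196 -0.2621  0.085 ] yaw -1.91 in tool [ 0.0487 -0.0606  0.1503]
b [[426.5, 53.0], [413.20001220703125, 241.0], [350.20001220703125, 241.0], [355.0, 53.0]] n [-0.5    0.016  0.866] tilt 29.99 sides [0.1479 0.0541 0.1478 0.054 ] mid [ 0.5158 -0.3794  0.0851] yaw -1.85 in tool [0.0487 0.0568 0.1505]
a [[271.20001220703125, 53.0], [276.20001220703125, 241.0], [213.39999389648438, 241.0], [199.5, 53.0]] n [-0.5    0.016  0.866] tilt 30.04 sides [0.1478 0.0538 0.1477 0.0541] mid [ 0.5196 -0.2621  0.085 ] yaw -1.92 in tool [ 0.0487 -0.0605  0.1503]
b [[426.5, 53.0], [413.20001220703125, 241.0], [350.20001220703125, 241.0], [355.0, 53.0]] n [-0.5    0.016  0.866] tilt 30.04 sides [0.1479 0.0541 0.1478 0.054 ] mid [ 0.5158 -0.3794  0.0851] yaw -1.84 in tool [0.0487 0.0568 0.1505]
[[0.5827, -0.2912, 0.122], [0.4548, -0.2868, 0.048], [0.4566, -0.2331, 0.0481], [0.5844, -0.2372, 0.122]]
[[0.5789, -0.4085, 0.1221], [0.451, -0.4044, 0.0481], [0.4527, -0.3503, 0.0481], [0.5806, -0.3545, 0.1221]]
```

```bash
python3 - <<'E'
from h import *
delta([.497,.0246,.236],jig_R())
E
```

```text
t 1.2 d [0.0968, 0.3432, 0.0451] rv [20.38, 24.92, -72.53]
```

Emit:
step_arm(deltas=[[[0.085, 0.097, 0.343, 0.045, 20.4, 24.9, -72.5], [0.085, 0.097, 0.343, 0.045, 20.4, 24.9, -72.5], [0.085, 0.097, 0.343, 0.045, 20.4, 24.9, -72.5], [0.085, 0.097, 0.343, 0.045, 20.4, 24.9, -72.5], [0.085, 0.097, 0.343, 0.045, 20.4, 24.9, -72.5], [0.085, 0.097, 0.343, 0.045, 20.4, 24.9, -72.5], [0.085, 0.097, 0.343, 0.045, 20.4, 24.9, -72.5], [0.085, 0.097, 0.343, 0.045, 20.4, 24.9, -72.5], [0.085, 0.097, 0.343, 0.045, 20.4, 24.9, -72.5], [0.085, 0.097, 0.343, 0.045, 20.4, 24.9, -72.5], [0.085, 0.097, 0.343, 0.045, 20.4, 24.9, -72.5], [0.085, 0.097, 0.343, 0.045, 20.4, 24.9, -72.5]]])

```text
clock: 2.2
tool_pos: [0.4869, -0.0171, 0.2297]
ee_rot: [[0.594, -0.789, 0.154], [-0.791, -0.608, -0.064], [0.144, -0.084, -0.986]]
wrist_force: [1.2, -0.2, 0.7]
width: 0.0852
```

```bash
python3 - <<'E'
from h import *
s=arm.observe(); print(s['joint_positions'].round(1)); delta([.497,.0246,.236],jig_R())
E
```

```text
[-14.    0.8 100.8  -1.5  68.8 129.2]
t 2.2 d [0.0101, 0.0417, 0.0063] rv [5.45, 7.99, -23.4]
```

Emit:
step_arm(deltas=[[[0.085, 0.009, 0.038, 0.006, 5.3, 7.8, -22.5], [0.085, 0.009, 0.038, 0.006, 5.3, 7.8, -22.5], [0.085, 0.009, 0.038, 0.006, 5.3, 7.8, -22.5], [0.085, 0.009, 0.038, 0.006, 5.3, 7.8, -22.5], [0.085, 0.009, 0.038, 0.006, 5.3, 7.8, -22.5], [0.085, 0.009, 0.038, 0.006, 5.3, 7.8, -22.5]]])

```text
clock: 2.7
tool_pos: [0.496, 0.0197, 0.2349]
ee_rot: [[0.26, -0.966, 0.005], [-0.966, -0.26, -0.002], [0.003, -0.004, -1.0]]
wrist_force: [-0.1, -0.0, -0.4]
width: 0.085
```

```bash
python3 - <<'E'
from h import *
f,s=grab('wrist','w2');print(s['joint_positions'].round(1)); delta([.497,.0246,.236],jig_R())
E
```

```text
[-1.060e+01  7.700e+00  9.180e+01 -1.000e-01  8.020e+01  1.544e+02]
t 2.75 d [0.0014, 0.0047, 0.001] rv [0.11, 0.3, -1.29]
```

View pics/w2.png

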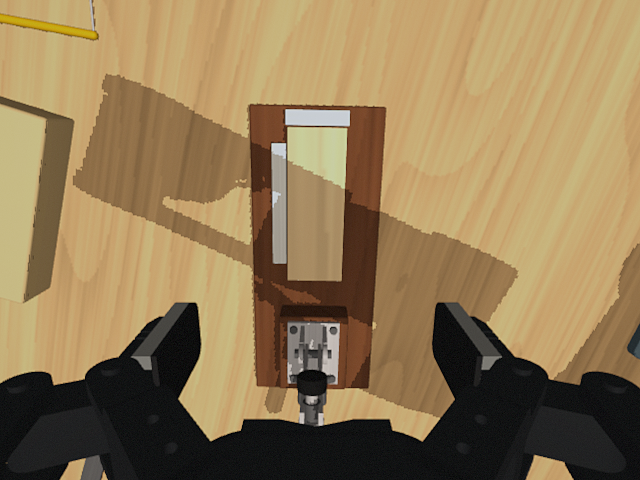

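The base blank is in full view, with corners at about (288,126), (348,126), (342,281) and (287,280). It is partly shadowed, and the clamp foot is at (312,380).

```bash
python3 - <<'E'
import meas; from meas import *
d=load('w2'); hsv=cv2.cvtColor(d['img'],cv2.COLOR_RGB2HSV)
for u,v in [(315,150),(310,270),(300,170),(260,200),(265,300),(280,200),(320,118),(360,150),(360,290),(345,230)]: print((u,v),hsv[v,u])
q0=meas.quad
meas.quad=lambda d,r:q0(d,r,lo=(15,40,85),hi=(45,160,255))
o=measure('w2',dict(base=(282,120,356,292)))
meas.quad=lambda d,r:q0(d,r,lo=(15,40,85),hi=(45,160,255))
o=measure('w2',dict(base=(282,120,356,292)),np.array([0,0,1.]))
print(o['base'][3])
E
```

```text
(315, 150) [ 30  62 202]
(310, 270) [ 18 106 168]
(300, 170) [ 18 105 170]
(260, 200) [ 11 168 111]
(265, 300) [ 10 164 107]
(280, 200) [ 18  26 169]
(320, 118) [106  13 211]
(360, 150) [ 11 166 117]
(360, 290) [ 10 156  75]
(345, 230) [ 12 173  68]
base [[346.6000061035156, 127.0], [340.79998779296875, 280.0], [287.0, 280.0], [287.0, 127.0]] n [-0.001  0.     1.   ] tilt 0.05 sides [0.1493 0.0546 0.1493 0.0544] mid [0.4962 0.0245 0.0356] yaw -76.07 in tool [-0.0052 -0.0006  0.1993]
base [[346.6000061035156, 127.0], [340.79998779296875, 280.0], [287.0, 280.0], [287.0, 127.0]] n [0. 0. 1.] tilt 0.0 sides [0.1493 0.0546 0.1493 0.0544] mid [0.4962 0.0245 0.0356] yaw -76.07 in tool [-0.0052 -0.0006  0.1993]
[[ 0.48795243 -0.05504009  0.0355719 ]
 [ 0.45192406  0.08980083  0.0355719 ]
 [ 0.50460644  0.10404617  0.0355719 ]
 [ 0.54047305 -0.04092651  0.0355719 ]]
```

```bash
python3 - <<'E'
from h import *
R=rack_R(-1.88); n=N
a=np.array([.5196,-.2621,.085]); print(n@a, n@np.array([.5596,-.3436,.0885])+.018)
delta(a+.012*R[:,0]+.09*N,R)
print('down', (-(.09+.016)*N).round(4))
E
```

```text
-0.19048796248742728 -0.19074971707383417
t 2.75 d [-0.0107, -0.281, -0.0661] rv [-20.0, -24.88, 71.19]
down [ 0.053  -0.0017 -0.0918]
```

Emit:
step_arm(deltas=[[[0.085, -0.011, -0.281, -0.066, -20, -24.9, 71.2], [0.085, -0.011, -0.281, -0.066, -20, -24.9, 71.2], [0.085, -0.011, -0.281, -0.066, -20, -24.9, 71.2], [0.085, -0.011, -0.281, -0.066, -20, -24.9, 71.2], [0.085, -0.011, -0.281, -0.066, -20, -24.9, 71.2], [0.085, -0.011, -0.281, -0.066, -20, -24.9, 71.2], [0.085, -0.011, -0.281, -0.066, -20, -24.9, 71.2], [0.085, -0.011, -0.281, -0.066, -20, -24.9, 71.2], [0.085, -0.011, -0.281, -0.066, -20, -24.9, 71.2], [0.085, -0.011, -0.281, -0.066, -20, -24.9, 71.2], [0.085, -0.011, -0.281, -0.066, -20, -24.9, 71.2], [0.085, -0.011, -0.281, -0.066, -20, -24.9, 71.2]]])

```text
clock: 3.75
tool_pos: [0.4837, -0.2608, 0.1695]
ee_rot: [[0.875, -0.151, 0.459], [-0.149, -0.988, -0.041], [0.46, -0.033, -0.887]]
wrist_force: [0.4, -0.7, -0.5]
width: 0.0848
```

```bash
python3 - <<'E'
from h import *
R=rack_R(-1.88)
a=np.array([.5196,-.2621,.085]); delta(a+.012*R[:,0]+.09*N,R)
E
```

```text
t 3.75 d [0.0013, -0.0002, -0.0005] rv [-2.06, -2.46, 6.75]
```

Emit:
step_arm(deltas=[[[0.085, 0.001, 0, -0.001, -1.5, -1.9, 4.8], [0.085, 0.001, 0, -0.001, -1.5, -1.9, 4.8], [0.085, 0.001, 0, -0.001, -1.5, -1.9, 4.8]]])

```text
clock: 4.0
tool_pos: [0.4845, -0.2606, 0.1682]
ee_rot: [[0.869, -0.076, 0.488], [-0.073, -0.997, -0.024], [0.489, -0.015, -0.872]]
wrist_force: [-0.3, -0.0, 1.0]
width: 0.0851
```

```bash
python3 - <<'E'
from h import *
R=rack_R(-1.88)
a=np.array([.5196,-.2621,.085]); delta(a+.012*R[:,0]+.09*N,R);delta(a+.012*R[:,0]-.016*N,R)
E
```

```text
t 4.0 d [0.0004, -0.0004, 0.0007] rv [-0.84, -0.74, 2.46]
t 4.0 d [0.0535, -0.0021, -0.091] rv [-0.84, -0.74, 2.46]
```

Emit:
step_arm(deltas=[[[0.085, 0.034, -0.001, -0.059, -0.4, -0.4, 1.4], [0.085, 0.034, -0.001, -0.059, -0.4, -0.4, 1.4], [0.085, 0.034, -0.001, -0.059, -0.4, -0.4, 1.4], [0.085, 0.034, -0.001, -0.059, -0.4, -0.4, 1.4], [0.085, 0.034, -0.001, -0.059, -0.4, -0.4, 1.4]]])

```text
clock: 4.42
tool_pos: [0.5199, -0.261, 0.1104]
ee_rot: [[0.867, -0.046, 0.496], [-0.044, -0.999, -0.017], [0.496, -0.007, -0.868]]
wrist_force: [0.3, 0.9, -0.3]
width: 0.0849
```

```bash
python3 - <<'E'
from h import *
R=rack_R(-1.88)
a=np.array([.5196,-.2621,.085]); delta(a+.012*R[:,0]-.016*N,R)
f,_=grab('wrist','w3')
E
```

```text
t 4.42 d [0.0181, -0.0017, -0.0332] rv [-0.36, -0.27, 0.78]
```

View pics/w3.png

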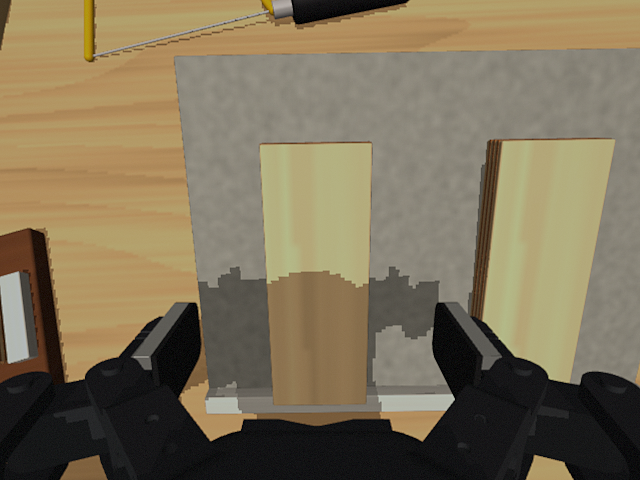

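Blank a (columns 262-371) is centred between the open fingers (columns 200 and 433).

Emit:
step_arm(deltas=[[[0.085, 0.018, -0.002, -0.033, -0.3, -0.2, 0.6], [0.085, 0.018, -0.002, -0.033, -0.3, -0.2, 0.6], [0.085, 0.018, -0.002, -0.033, -0.3, -0.2, 0.6], [0.085, 0.018, -0.002, -0.033, -0.3, -0.2, 0.6]]])

```text
clock: 4.8
tool_pos: [0.5377, -0.2635, 0.0778]
ee_rot: [[0.865, -0.036, 0.5], [-0.032, -0.999, -0.017], [0.5, -0.001, -0.866]]
wrist_force: [1.0, -0.2, 0.7]
width: 0.085
```

Emit:
step_arm(deltas=[[[0.045, 0, 0, 0, 0, 0, 0], [0.045, 0, 0, 0, 0, 0, 0], [0.045, 0, 0, 0, 0, 0, 0], [0.045, 0, 0, 0, 0, 0, 0], [0.045, 0, 0, 0, 0, 0, 0], [0.045, 0, 0, 0, 0, 0, 0], [0.045, 0, 0, 0, 0, 0, 0]]])

```text
clock: 5.38
tool_pos: [0.5375, -0.2632, 0.0764]
ee_rot: [[0.866, -0.036, 0.499], [-0.032, -0.999, -0.016], [0.499, -0.002, -0.866]]
wrist_force: [0.5, -0.3, 0.3]
width: 0.0451
```

```bash
python3 - <<'E'
from h import *
R=rack_R(-1.88)
a=np.array([.5196,-.2621,.085]); delta(a+.012*R[:,0]-.016*N,R)
f,_=grab('wrist','w4'); f,s=grab('side','s4'); cv2.imwrite('pics/s4c.png',cv2.resize(f['img'][80:260,340:520,::-1],None,fx=3.3,fy=3.3))
print(s['tool_pos'],s['wrist_force'])
E
```

```text
t 5.38 d [0.0004, 0.0005, 0.0007] rv [-0.07, -0.08, 0.19]
[ 0.53753809 -0.26314712  0.0763411 ] [ 0.75603651 -0.22615945 -0.15879528]
```

View pics/w4.png

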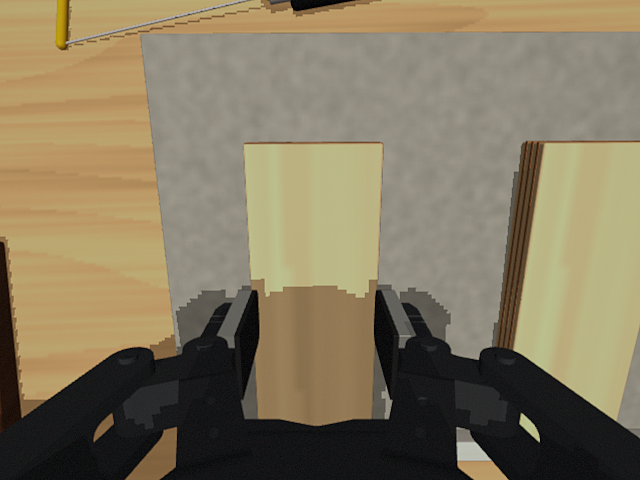

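View pics/s4c.png

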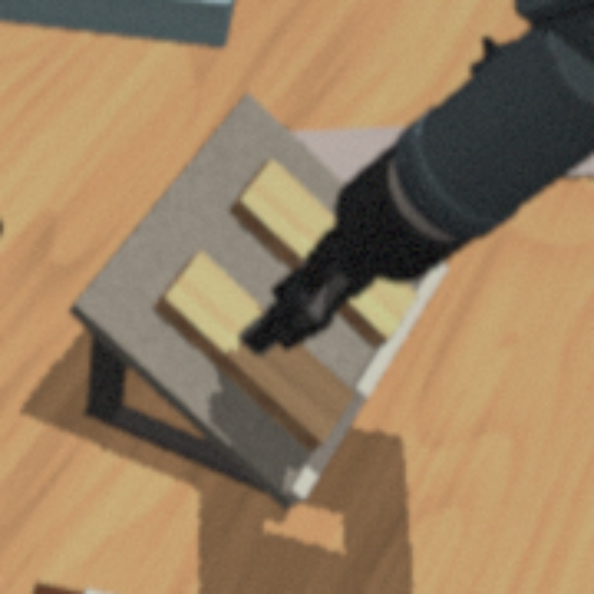

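Width reached 45 mm, so the fingers closed without touching the blank. I'll check where the finger tips really are from the depth map.

```bash
python3 - <<'E'
from h import *
for tag,pts in (('w4',[(256,300),(250,310),(245,325),(240,350),(380,300),(385,310),(395,325),(245,295),(310,200),(310,320),(200,200),(200,300)]),('w3',[(196,310),(185,325),(150,350),(320,200),(440,310)])):
    d=load(tag); P=cloud(d)
    for u,v in pts:
        print(tag,(u,v),(d['R'].T@(P[v,u]-d['tp'])).round(4), P[v,u].round(4))
s=arm.observe();print(s['width'])
E
```

```text
w4 (256, 300) [ 0.0074 -0.0219 -0.0402] [ 0.5247 -0.2409  0.1151]
w4 (250, 310) [ 0.0093 -0.0221 -0.0524] [ 0.5203 -0.2406  0.1265]
w4 (245, 325) [ 0.0095 -0.0219 -0.0632] [ 0.515  -0.2406  0.136 ]
w4 (240, 350) [ 0.0058 -0.0221 -0.0716] [ 0.5076 -0.2401  0.1414]
w4 (380, 300) [ 0.0104  0.0229 -0.0468] [ 0.5224 -0.2856  0.1221]
w4 (385, 310) [ 0.0108  0.0232 -0.0555] [ 0.5184 -0.2858  0.1299]
w4 (395, 325) [ 0.0111  0.0244 -0.0663] [ 0.5132 -0.2868  0.1394]
w4 (245, 295) [ 0.0108 -0.0253 -0.0432] [ 0.5262 -0.2376  0.1193]
w4 (310, 200) [ 0.0405 -0.0021 -0.0157] [ 0.5648 -0.2621  0.1103]
w4 (310, 320) [-0.0138 -0.0023 -0.0153] [ 0.5181 -0.2601  0.0828]
w4 (200, 200) [ 0.0375 -0.0518  0.001 ] [ 0.5723 -0.2126  0.0944]
w4 (200, 300) [-0.0119 -0.0561  0.002 ] [ 0.5302 -0.2067  0.0689]
w3 (196, 310) [ 0.0076 -0.0416 -0.0488] [ 0.5042 -0.219   0.1568]
w3 (185, 325) [ 0.0076 -0.042  -0.0596] [ 0.4989 -0.2184  0.1662]
w3 (150, 350) [ 0.0116 -0.0442 -0.0809] [ 0.4919 -0.216   0.1867]
w3 (320, 200) [0.0337 0.0024 0.0218] [ 0.5598 -0.2653  0.1081]
w3 (440, 310) [ 0.0085  0.043  -0.0509] [ 0.5001 -0.3035  0.1585]
0.04493542978846548
```

```bash
python3 - <<'E'
from h import *
for tag in('w4','w3','w2','wrist0'):
    d=load(tag); P=(cloud(d)-d['tp'])@d['R']
    im=d['img'].max(-1); m=(d['z_map']>0)&(d['z_map']<.2)&(np.abs(P[...,0])<.02)
    for sgn in(-1,1):
        q=P[m&(P[...,1]*sgn>.015)&(P[...,1]*sgn<.06)&(P[...,2]<-.022)]
        v=np.sort(q[:,2])[-200:]; print(tag,sgn,len(q),v[[-1,-20,-100,0]].round(4), q[q[:,2]>v[0]].mean(0).round(4))
E
python3 - <<'E'
import sys; sys.path.insert(0,'.')
from h import *
d=load('s4'); P=cloud(d)
# side view fingertip around crop (255,340)/3.3+offset
for u,v in [(415,181),(417,183),(420,180),(425,175),(418,186),(412,178)]:
    print((u,v),P[v,u].round(4),d['img'][v,u])
s=arm.observe(); print(((cloud(d)[183,417]-s['tool_pos'])@s['ee_rot']).round(4))
E
```

```text
w4 -1 26730 [-0.0341 -0.0357 -0.039  -0.0411] [ 0.0029 -0.023  -0.0386]
w4 1 27151 [-0.0337 -0.0353 -0.039  -0.0411] [ 0.0028  0.0241 -0.0385]
w3 -1 19537 [-0.0444 -0.0455 -0.0474 -0.0492] [ 0.0006 -0.0422 -0.0473]
w3 1 19124 [-0.0437 -0.0456 -0.0475 -0.0493] [ 0.0006  0.0432 -0.0474]
w2 -1 19220 [-0.0434 -0.0454 -0.0473 -0.0491] [ 0.0008 -0.0424 -0.0472]
w2 1 19093 [-0.0443 -0.0456 -0.0475 -0.0493] [ 0.0012  0.0429 -0.0474]
wrist0 -1 19335 [-0.0445 -0.0454 -0.0477 -0.0493] [ 0.0005 -0.0425 -0.0475]
wrist0 1 19090 [-0.0449 -0.0458 -0.0477 -0.0494] [ 0.0008  0.0435 -0.0475]
(415, 181) [ 0.52   -0.2293  0.1227] [47 46 45]
(417, 183) [ 0.5136 -0.2254  0.123 ] [21 17 20]
(420, 180) [ 0.504  -0.2103  0.1499] [17 13 14]
(425, 175) [ 0.492  -0.1976  0.1809] [26 30 30]
(418, 186) [ 0.5103 -0.2257  0.1151] [49 48 42]
(412, 178) [ 0.5374 -0.2605  0.0968] [201 184 134]
[ 0.0014 -0.0369 -0.053 ]
```

Both cameras put the real finger tips about 34 mm behind the stated TCP at this opening, and about 44 mm when open. That disagrees with the text. I'll open and go down in stages, watching the force.

Emit:
step_arm(deltas=[[[0.085, 0, 0, 0, 0, 0, 0], [0.085, 0, 0, 0, 0, 0, 0], [0.085, 0, 0, 0, 0, 0, 0], [0.085, 0, 0, 0, 0, 0, 0], [0.085, 0, 0, 0, 0, 0, 0], [0.085, 0.01, 0, -0.017, 0, 0, 0], [0.085, 0.01, 0, -0.017, 0, 0, 0], [0.085, 0.01, 0, -0.017, 0, 0, 0]]])

```text
clock: 6.15
tool_pos: [0.5472, -0.2624, 0.0586]
ee_rot: [[0.866, -0.035, 0.498], [-0.033, -0.999, -0.014], [0.498, -0.004, -0.867]]
wrist_force: [-0.1, 0.1, -0.0]
width: 0.0849
```

```bash
python3 - <<'E'
from h import *
f,s=grab('wrist','w5'); d=load('w5'); P=(cloud(d)-d['tp'])@d['R']
m=(d['z_map']>0)&(d['z_map']<.2)&(np.abs(P[...,0])<.02)
q=P[m&(abs(P[...,1])>.035)&(abs(P[...,1])<.05)&(P[...,2]<-.04)]; print(np.sort(q[:,2])[-20]); print('blank',P[200,310],P[300,310],'slope',P[250,200],s['wrist_force'],s['width'])
E
```

```text
-0.0453351214210609
blank [ 0.04437397 -0.00174579 -0.03734562] [ 0.0057867  -0.00193487 -0.03668372] slope [ 0.02017396 -0.04758824 -0.01902081] [-0.10989561  0.10187734 -0.03880146] 0.08491256914622704
```

View pics/w5.png

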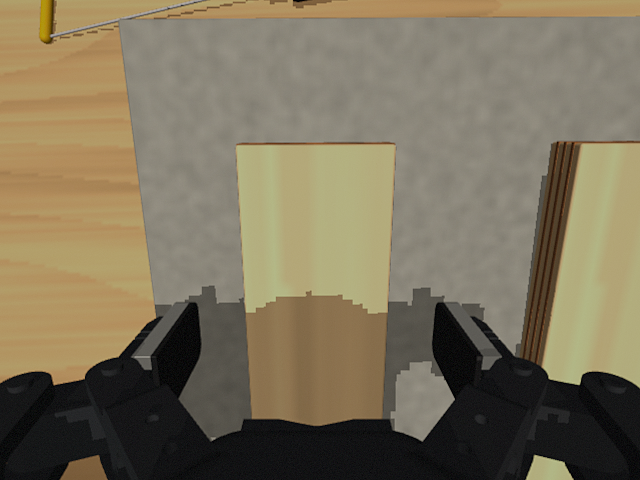

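Emit:
step_arm(deltas=[[[0.085, 0.007, 0, -0.012, 0, 0, 0], [0.085, 0.007, 0, -0.012, 0, 0, 0], [0.085, 0.007, 0, -0.012, 0, 0, 0], [0.04, 0.007, 0, -0.012, 0, 0, 0], [0.04, 0.007, 0, -0.012, 0, 0, 0], [0.04, 0.007, 0, -0.012, 0, 0, 0], [0.04, 0.007, 0, -0.012, 0, 0, 0], [0.04, 0.007, 0, -0.012, 0, 0, 0], [0.04, 0.007, 0, -0.012, 0, 0, 0]]])

```text
clock: 6.95
tool_pos: [0.5545, -0.2634, 0.0483]
ee_rot: [[0.865, -0.036, 0.5], [-0.032, -0.999, -0.017], [0.5, -0.001, -0.866]]
wrist_force: [-5.8, 0.2, 5.7]
width: 0.0531
```

```bash
python3 - <<'E'
from meas import *
f,s=grab('wrist','w6'); d=load('w6'); P=(cloud(d)-d['tp'])@d['R']
m=(d['z_map']>0)&(d['z_map']<.2)&(np.abs(P[...,0])<.02)
q=P[m&(abs(P[...,1])>.02)&(abs(P[...,1])<.04)&(P[...,2]<-.03)]; print(np.sort(q[:,2])[[-20,-200]]); print('blank',P[200,310],P[300,310],'slope',P[250,180],s['wrist_force'],s['width'],s['tool_pos'],Ro.from_matrix(rack_R(-1.88).T@s['ee_rot']).as_rotvec(degrees=True))
E
```

```text
[-0.03020204 -0.03072721]
blank [ 0.04646804 -0.00156976 -0.04890694] [ 0.01196067 -0.00171284 -0.05011265] slope [ 0.02419003 -0.05125964 -0.03174869] [-5.754166    0.21917833  5.74655035] 0.053100912989195406 [ 0.55445184 -0.2633868   0.04825687] [-0.07010927 -0.0395661   0.17207136]
```

View pics/w6.png

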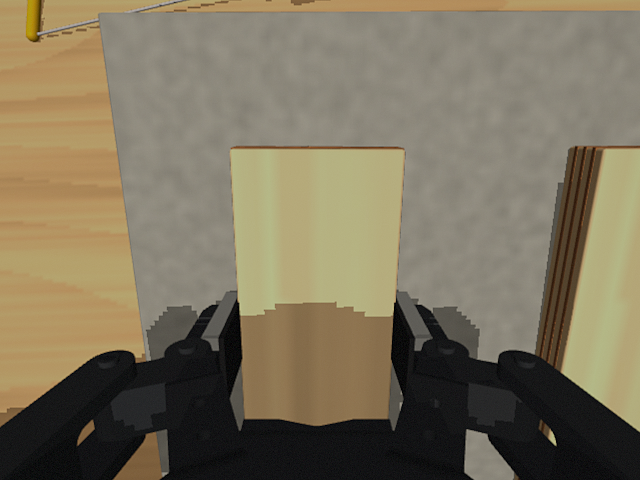

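The blank is gripped, but the tips are touching the slope (8 N along the normal). I'll regrip 5 mm higher so they stay clear of the base blank when placing.

Emit:
step_arm(deltas=[[[0.07, 0, 0, 0, 0, 0, 0], [0.07, 0, 0, 0, 0, 0, 0], [0.07, 0, 0, 0, 0, 0, 0], [0.07, -0.0025, 0, 0.0045, 0, 0, 0], [0.07, -0.0025, 0, 0.0045, 0, 0, 0], [0.04, -0.0025, 0, 0.0045, 0, 0, 0], [0.04, -0.0025, 0, 0.0045, 0, 0, 0], [0.04, -0.0025, 0, 0.0045, 0, 0, 0], [0.04, -0.0025, 0, 0.0045, 0, 0, 0], [0.04, -0.0025, 0, 0.0045, 0, 0, 0], [0.04, -0.0025, 0, 0.0045, 0, 0, 0]]])

```text
clock: 7.92
tool_pos: [0.552, -0.2633, 0.0524]
ee_rot: [[0.866, -0.036, 0.499], [-0.032, -0.999, -0.017], [0.5, -0.002, -0.866]]
wrist_force: [-6.9, 1.0, 7.9]
width: 0.0528
```

```bash
cat > inhand.py <<'E'
from h import *
def upper(tag):
    d=load(tag); P=(cloud(d)-d['tp'])@d['R']
    hsv=cv2.cvtColor(d['img'],cv2.COLOR_RGB2HSV)
    m=cv2.inRange(hsv,(15,40,60),(45,180,255)); m[:, :225]=0; m[:,412:]=0; m[300:]=0
    m&=((abs(P[...,2]+.047)<.012)&(d['z_map']>0)).astype(np.uint8)*255
    m=cv2.morphologyEx(m,cv2.MORPH_OPEN,np.ones((5,5)))
    c=max(cv2.findContours(m,0,1)[0],key=cv2.contourArea); x,y,w,h=cv2.boundingRect(c)
    cols=range(x+10,x+w-10); top=np.array([np.nonzero(m[:,u])[0][0] for u in cols])
    zt=np.median(P[y+10:y+100,x+20:x+w-20,2])
    k=np.polyfit(list(cols),top,1)
    uv=np.array([[x+10,np.polyval(k,x+10)],[x+w/2,np.polyval(k,x+w/2)],[x+w-10,np.polyval(k,x+w-10)]])
    dd=dict(d); dd['R']=np.eye(3); dd['tp']=np.zeros(3)
    Q=onplane(dd,uv,[0,0,1.],zt); print('upper face z',zt.round(4),'far edge tool xyz',Q.round(4).tolist(), 'top width', w)
    zs=[P[v-5:v+5,300:340,2].mean() for v in (170,200,230,260,290)]; print('z along',np.round(zs,4))
E
python3 - <<'E'
from inhand import *
f,s=grab('wrist','w7'); print(s['wrist_force'],s['width'],s['tool_pos']); upper('w6'); upper('w7')
E
```

```text
[-6.90071486  0.97573238  7.93449326] 0.05283881966911535 [ 0.55195191 -0.2632662   0.05242564]
upper face z -0.0494 far edge tool xyz [[0.0628, -0.0232, -0.0494], [0.0626, 0.0008, -0.0494], [0.0624, 0.0249, -0.0494]] top width 175
z along [-0.0497 -0.05   -0.0494 -0.0503 -0.05  ]
upper face z -0.0445 far edge tool xyz [[0.0626, -0.0231, -0.0445], [0.0626, 0.0009, -0.0445], [0.0626, 0.0248, -0.0445]] top width 169
z along [-0.0449 -0.0444 -0.0449 -0.0451 -0.0449]
```

```bash
python3 - <<'E'
from h import *
d=load('w2'); P=cloud(d); J=np.stack([np.array([np.cos(np.radians(13.93)),np.sin(np.radians(13.93)),0]),np.array([-np.sin(np.radians(13.93)),np.cos(np.radians(13.93)),0]),[0,0,1]],1); o=np.array([.4962,.0245,0])
Pj=(P-o)@J
for u,v in [(312,375),(312,382),(312,392),(312,400),(312,415),(300,380),(325,380)]: print((u,v),Pj[v,u].round(4))
d=load('top0'); Pj=(cloud(d)-o)@J
m=(Pj[...,2]>.1)&(abs(Pj[...,0])<.05)&(Pj[...,1]>.05)&(Pj[...,1]<.3)&(d['z_map']>0)
q=Pj[m]; print(q.min(0),q.max(0)); t=q[(q[:,1]<.14)]; print(t.min(0),t.max(0),t.mean(0))
h=q[q[:,1]>.2]; print('handle',h.mean(0),h[h[:,1]>.26].mean(0),h.max(0))
R=jig_R(13.93); pt=o-R@np.array([-.0122,.0008,0]); print('place xy',pt)
delta(pt+[0,0,.15]+.07*R[:,0],R)
E
```

```text
(312, 375) [-0.0003  0.0816  0.1854]
(312, 382) [-0.0004  0.0812  0.1934]
(312, 392) [-0.0005  0.0881  0.194 ]
(312, 400) [-0.0006  0.0974  0.1898]
(312, 415) [-0.0008  0.1057  0.1938]
(300, 380) [0.0073 0.082  0.1904]
(325, 380) [-0.0088  0.0832  0.1883]
[-0.01243868  0.08131722  0.10010651] [0.01308808 0.27477412 0.20647523]
[-0.01239706  0.08131722  0.10010651] [0.01233481 0.13998288 0.20647523] [1.42692462e-04 1.05856719e-01 1.75638101e-01]
handle [1.66935036e-04 2.35837847e-01 1.47361070e-01] [1.30700803e-04 2.66045792e-01 1.65342541e-01] [0.00907219 0.27477412 0.17076651]
place xy [0.49991346 0.01285138 0.        ]
t 7.97 d [-0.0352, 0.2082, 0.0976] rv [20.17, 25.0, -72.19]
```

Emit:
step_arm(deltas=[[[0.04, -0.02, 0, 0.035, 0, 0, 0], [0.04, -0.04, 0, 0.07, 0, 0, 0], [0.04, -0.045, 0, 0.08, 0, 0, 0], [0.04, -0.035, 0.208, 0.07, 20.2, 25, -72.2], [0.04, -0.035, 0.208, 0.07, 20.2, 25, -72.2], [0.04, -0.035, 0.208, 0.07, 20.2, 25, -72.2], [0.04, -0.035, 0.208, 0.07, 20.2, 25, -72.2], [0.04, -0.035, 0.208, 0.07, 20.2, 25, -72.2], [0.04, -0.035, 0.208, 0.07, 20.2, 25, -72.2], [0.04, -0.035, 0.208, 0.07, 20.2, 25, -72.2], [0.04, -0.035, 0.208, 0.07, 20.2, 25, -72.2], [0.04, -0.035, 0.208, 0.07, 20.2, 25, -72.2]]])

```text
clock: 8.97
tool_pos: [0.5158, -0.0559, 0.1212]
ee_rot: [[0.755, -0.605, 0.255], [-0.608, -0.79, -0.075], [0.247, -0.098, -0.964]]
wrist_force: [-0.3, 0.6, -1.0]
width: 0.053
```

```bash
python3 - <<'E'
from h import *
R=jig_R(13.93); pt=np.array([.4999,.0129,0])
delta(pt+[0,0,.1]+.07*R[:,0],R); s=arm.observe(); print(s['width'],s['joint_positions'].round(1))
E
```

```text
t 8.97 d [0.001, 0.0009, -0.0212] rv [9.08, 12.78, -37.71]
0.05302471809129467 [-19.    6.4 112.5   1.   45.7 108.5]
```

Emit:
step_arm(deltas=[[[0.04, 0.001, 0.001, 0, 8.8, 12.5, -36.5], [0.04, 0.001, 0.001, 0, 8.8, 12.5, -36.5], [0.04, 0.001, 0.001, 0, 8.8, 12.5, -36.5], [0.04, 0.001, 0.001, 0, 8.8, 12.5, -36.5], [0.04, 0.001, 0.001, 0, 8.8, 12.5, -36.5], [0.04, 0.001, 0.001, -0.021, 8.8, 12.5, -36.5], [0.04, 0.001, 0.001, -0.021, 8.8, 12.5, -36.5], [0.04, 0.001, 0.001, -0.021, 8.8, 12.5, -36.5], [0.04, 0.001, 0.001, -0.021, 8.8, 12.5, -36.5]]])

```text
clock: 9.72
tool_pos: [0.5175, -0.057, 0.1007]
ee_rot: [[0.266, -0.964, 0.006], [-0.964, -0.266, -0.006], [0.008, -0.005, -1.0]]
wrist_force: [1.0, 0.9, -0.3]
width: 0.0531
```

```bash
python3 - <<'E'
from inhand import *
R=jig_R(13.93); pt=np.array([.4999,.0129,0])
delta(pt+[0,0,.1]+.07*R[:,0],R); f,s=grab('wrist','w8'); print(s['width']); upper('w8')
E
```

```text
t 9.72 d [-0.0007, 0.002, -0.0007] rv [0.36, 0.36, -1.49]
0.05314538153647396
upper face z -0.0472 far edge tool xyz [[0.0648, -0.0244, -0.0472], [0.065, -0.0002, -0.0472], [0.0652, 0.024, -0.0472]] top width 174
z along [-0.0491 -0.0472 -0.0465 -0.0468 -0.0455]
```

View pics/w8.png

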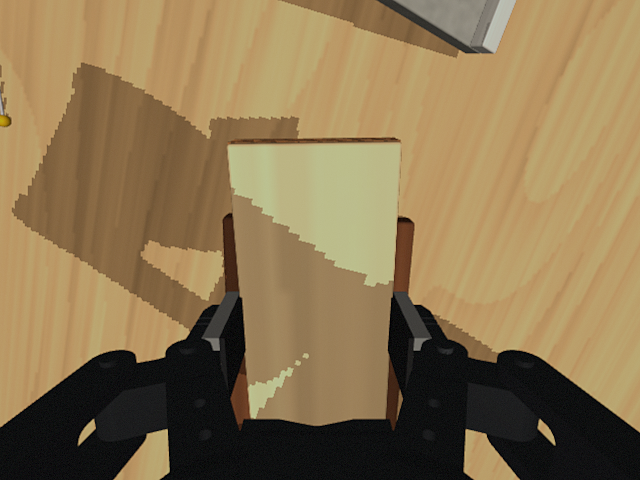

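The blank has pitched about 4° in the grip, far end up, and slipped about 2 mm. I'll fit its plane and level it by tilting the tool.

```bash
cat >> inhand.py <<'E'
def pose(tag):
    d=load(tag); P=(cloud(d)-d['tp'])@d['R']; hsv=cv2.cvtColor(d['img'],cv2.COLOR_RGB2HSV)
    m=(hsv[...,0]>14)&(hsv[...,0]<46)&(abs(P[...,1])<.02)&(P[...,0]>-.03)&(P[...,0]<.058)&(abs(P[...,2]+.047)<.012)&(d['z_map']>0)
    q=P[m]; A=np.c_[q[:,0],q[:,1],np.ones(len(q))]; k=np.linalg.lstsq(A,q[:,2],rcond=None)[0]
    k0=k; r=q[:,2]-A@k; g=abs(r)<.002; k=np.linalg.lstsq(A[g],q[g,2],rcond=None)[0]
    n=np.array([k[0],k[1],-1.]); n/=np.linalg.norm(n)
    # far edge on that plane
    mm=(m|((abs(P[...,2]-(P[...,0]*k[0]+P[...,1]*k[1]+k[2]))<.003)&(P[...,0]>.0)&(P[...,0]<.09)&(abs(P[...,1])<.032)&(d['z_map']>0)&(hsv[...,0]>18)&(hsv[...,0]<46))).astype(np.uint8)*255
    mm=cv2.morphologyEx(mm,cv2.MORPH_OPEN,np.ones((5,5)))
    cols=[u for u in range(640) if mm[:300,u].any()]; cols=cols[12:-12]; top=[np.nonzero(mm[:,u])[0][0] for u in cols]
    kk=np.polyfit(cols,top,1); dd=dict(d); dd['R']=np.eye(3); dd['tp']=np.zeros(3)
    uv=np.array([[u,np.polyval(kk,u)-.5] for u in (cols[0],cols[-1])])
    Q=onplane(dd,uv,n,-k[2]); e=Q.mean(0)
    ydir=(Q[1]-Q[0])/np.linalg.norm(Q[1]-Q[0]); x=np.cross(ydir,-n if n[2]>0 else n); x=x if x[0]>0 else -x
    nin=n if n[2]>0 else -n  # pointing down into blank (tool +z)
    c=e-.075*x; 
    print(tag,'pitch(far up +)',np.degrees(np.arctan(-k[0])).round(2),'roll',np.degrees(np.arctan(k[1])).round(2),'edge',Q.round(4).tolist(),'yaw in tool',np.degrees(np.arctan2(-ydir[0],ydir[1])).round(2),'centre top(tool)',c.round(4),'underside c',(c+.018*nin).round(4))
    u=c+.018*nin; W=d['tp']+d['R']@u; xw=d['R']@x; print('   world underside c',W.round(4),'yaw',np.degrees(np.arctan2(xw[1],xw[0])).round(2),'nz',(d['R']@nin).round(3))
    return u,x,nin
E
python3 - <<'E'
from inhand import *
pose('w6');pose('w7'); pose('w8')
E
```

```text
w6 pitch(far up +) -0.02 roll -0.03 edge [[0.0627, -0.0241, -0.0493], [0.0626, 0.0236, -0.0494]] yaw in tool 0.12 centre top(tool) [-0.0123 -0.0004 -0.0494] underside c [-0.0123 -0.0004 -0.0314]
   world underside c [ 0.5281 -0.2621  0.0693] yaw -2.24 nz [ 0.499 -0.017 -0.866]
w7 pitch(far up +) 0.01 roll -0.05 edge [[0.0628, -0.0244, -0.0445], [0.0626, 0.0235, -0.0445]] yaw in tool 0.25 centre top(tool) [-0.0123 -0.0008 -0.0445] underside c [-0.0123 -0.0007 -0.0265]
   world underside c [ 0.5281 -0.2617  0.0692] yaw -2.41 nz [ 0.5   -0.017 -0.866]
w8 pitch(far up +) 3.58 roll -0.17 edge [[0.0644, -0.0236, -0.0483], [0.0651, 0.0225, -0.0484]] yaw in tool -0.84 centre top(tool) [-0.0101  0.0006 -0.0437] underside c [-0.009   0.0006 -0.0257]
   world underside c [ 0.5143 -0.0483  0.1263] yaw -73.74 nz [ 0.02  -0.067 -0.998]
```

```bash
cat >> inhand.py <<'E'
def place(u,pitch,target,yaw=13.93,back=0.,yawt=0.):
    "tool pose that puts underside centre u (tool frame) at target, blank level, x along -y_jig"
    p=np.radians(pitch); x=np.array([np.cos(p),0,-np.sin(p)]); y=np.array([0,1.,0]); z=np.cross(x,y)
    Rb=np.stack([x,y,z],1); Rt=jig_R(yaw)@Rb.T
    pos=np.asarray(target)-Rt@np.asarray(u)+back*jig_R(yaw)[:,0]
    return pos,Rt
E
python3 - <<'E'
from inhand import *
for b,z in((0,.10),(0,.0365)):
    p,R=place([-.009,0,-.0257],3.58,[.4962,.0245,z],back=b); print(p.round(4)); delta(p,R)
E
```

```text
[0.498  0.0173 0.0738]
t 9.77 d [-0.0198, 0.0744, -0.0274] rv [3.84, 1.33, -1.46]
[0.498  0.0173 0.0103]
t 9.77 d [-0.0198, 0.0744, -0.0909] rv [3.84, 1.33, -1.46]
```

Emit:
step_arm(deltas=[[[0.04, -0.02, 0.074, -0.027, 3.8, 1.3, -1.2], [0.04, -0.02, 0.074, -0.027, 3.8, 1.3, -1.2], [0.04, -0.02, 0.074, -0.027, 3.8, 1.3, -1.2], [0.04, -0.02, 0.074, -0.027, 3.8, 1.3, -1.2], [0.04, -0.02, 0.074, -0.027, 3.8, 1.3, -1.2], [0.04, -0.02, 0.074, -0.027, 3.8, 1.3, -1.2]]])

```text
clock: 10.27
tool_pos: [0.4991, 0.0161, 0.0748]
ee_rot: [[0.244, -0.97, -0.012], [-0.968, -0.244, 0.059], [-0.06, -0.002, -0.998]]
wrist_force: [0.2, -1.0, -0.9]
width: 0.0528
```

```bash
python3 - <<'E'
from inhand import *
f,s=grab('wrist','w9'); u,x,n=pose('w9')
grab('side','s9')
p,R=place([-.009,0,-.0257],3.58,[.4962,.0245,.0365]); delta(p,R)
E
```

```text
w9 pitch(far up +) 3.6 roll -0.16 edge [[0.0619, -0.0156, -0.0482], [0.0662, 0.0224, -0.0486]] yaw in tool -6.43 centre top(tool) [-0.0103  0.0119 -0.0437] underside c [-0.0092  0.0119 -0.0258]
   world underside c [0.4856 0.0206 0.1011] yaw -69.42 nz [ 0.    -0.002 -1.   ]
t 10.37 d [-0.001, 0.0015, -0.0643] rv [0.07, 0.12, -0.13]
```

View pics/w9.png

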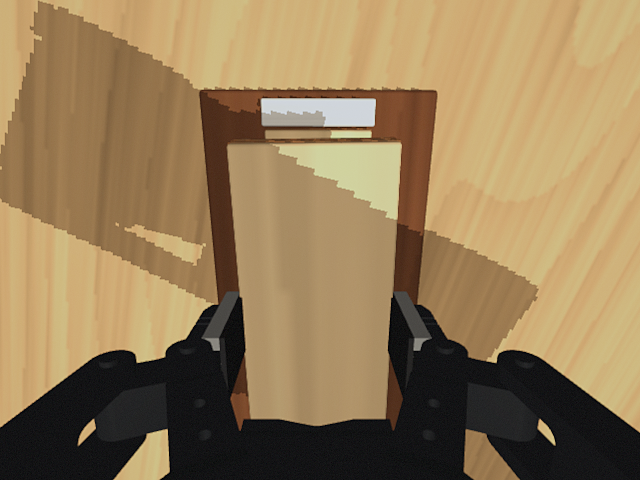

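View pics/s9.png

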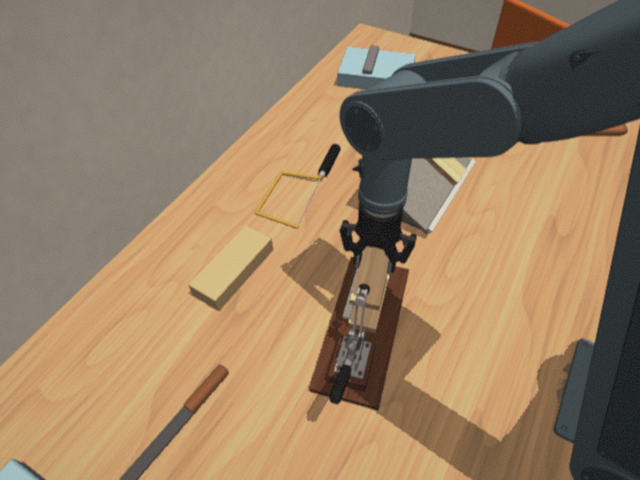

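The held blank's far edge runs (228,142)-(401,141), and the base's far edge just beyond it (265,130)-(372,129). The side view shows clear space to the clamp.

```bash
python3 - <<'E'
from inhand import *
d=load('w9'); J=jig_R(13.93)
A=onplane(d,[[228,141.5],[401.5,140.5]],[0,0,1.],.119); B=onplane(d,[[264.5,129],[372,129]],[0,0,1.],.036)
o=np.array([.4962,.0245,0])
print(((A-o)@J).round(4),((B-o)@J).round(4)); print(np.linalg.norm(A[1]-A[0]),np.linalg.norm(B[1]-B[0]))
im=d['img'][85:160,190:450,::-1]; cv2.imwrite('pics/w9c.png',cv2.resize(im,None,fx=3,fy=3,interpolation=0))
P=cloud(d); print([P[v,u].round(4) for u,v in [(300,200),(330,260),(350,170),(300,133),(340,133)]])
E
```

```text
[[ 0.0769 -0.0282 -0.119 ]
 [ 0.0774  0.0258 -0.119 ]] [[ 0.0752 -0.0273 -0.036 ]
 [ 0.0754  0.0276 -0.036 ]]
0.05398530304941816 0.05493718295787528
[array([ 0.516 , -0.0306,  0.1186]), array([ 0.5012, -0.0127,  0.1192]), array([ 0.5029, -0.0441,  0.1192]), array([ 0.5228, -0.0443,  0.0349]), array([ 0.5027, -0.0494,  0.0346])]
```

View pics/w9c.png

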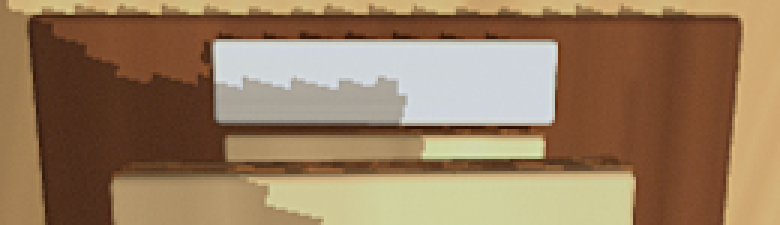

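Emit:
step_arm(deltas=[[[0.04, -0.0015, 0.0015, -0.03, 0, 0, 0], [0.04, -0.0015, 0.0015, -0.06, 0, 0, 0], [0.04, -0.0015, 0.0015, -0.06, 0, 0, 0], [0.04, -0.0015, 0.0015, -0.06, 0, 0, 0], [0.04, -0.0015, 0.0015, -0.06, 0, 0, 0]]])

```text
clock: 10.78
tool_pos: [0.4973, 0.0177, 0.0148]
ee_rot: [[0.243, -0.97, -0.014], [-0.968, -0.243, 0.06], [-0.062, -0.001, -0.998]]
wrist_force: [1.0, 0.0, -0.2]
width: 0.053
```

```bash
python3 - <<'E'
from inhand import *
p,R=place([-.009,0,-.0257],3.58,[.4956,.0244,.0365]); delta(p,R)
f,s=grab('wrist','w10');d=load('w10'); P=cloud(d); print(s['wrist_force'],[P[v,u].round(4) for u,v in [(300,200),(330,260),(350,170),(320,300)]])
cv2.imwrite('pics/w10c.png',cv2.resize(d['img'][85:310,190:450,::-1],None,fx=2.5,fy=2.5))
E
```

```text
t 10.78 d [0.0001, -0.0005, -0.0045] rv [0.04, 0.05, -0.13]
[ 0.99570911  0.01436871 -0.22269441] [array([ 0.5143, -0.0292,  0.0595]), array([ 0.4996, -0.0115,  0.0603]), array([ 0.5013, -0.0427,  0.0605]), array([0.4991, 0.0045, 0.0597])]
```

View pics/w10c.png

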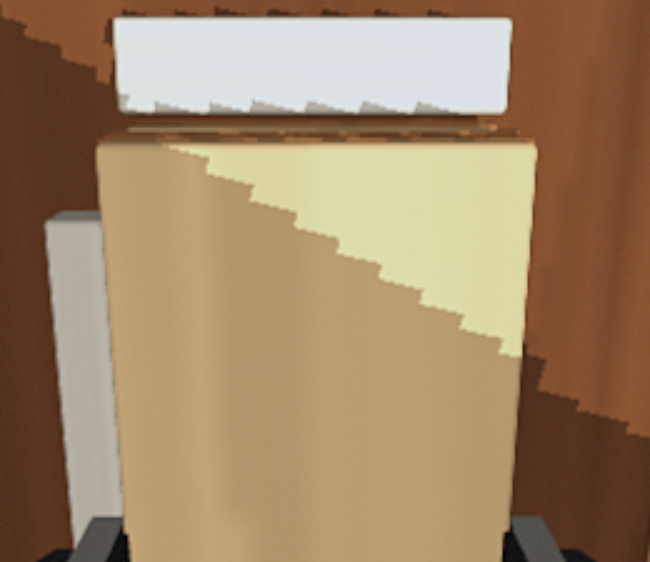

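Emit:
step_arm(deltas=[[[0.04, 0, 0, -0.003, 0, 0, 0], [0.04, 0, 0, -0.0055, 0, 0, 0], [0.04, 0, 0, -0.0055, 0, 0, 0], [0.04, 0, 0, -0.0055, 0, 0, 0]]])

```text
clock: 11.17
tool_pos: [0.4977, 0.0179, 0.0094]
ee_rot: [[0.243, -0.97, -0.013], [-0.968, -0.244, 0.059], [-0.061, -0.002, -0.998]]
wrist_force: [0.7, 0.4, 6.5]
width: 0.053
```

```bash
python3 - <<'E'
from inhand import *
f,s=grab('wrist','w11');d=load('w11'); P=cloud(d); print(s['wrist_force'],s['wrist_torque'],s['tool_pos'],[P[v,u].round(4) for u,v in [(300,200),(330,260),(350,170),(320,300)]])
E
```

```text
[0.66161681 0.43526055 6.47189428] [-0.0061287   0.11300494  0.00864555] [0.49771723 0.0179349  0.00938086] [array([ 0.5147, -0.029 ,  0.0541]), array([ 0.4999, -0.011 ,  0.0543]), array([ 0.5015, -0.0424,  0.0543]), array([0.4994, 0.0045, 0.0546])]
```

Emit:
step_arm(deltas=[[[0.075, 0, 0, 0, 0, 0, 0], [0.075, 0, 0, 0, 0, 0, 0], [0.075, 0, 0, 0, 0, 0, 0], [0.075, 0, 0, 0.04, 0, 0, 0], [0.075, 0, 0, 0.08, 0, 0, 0], [0.075, 0, 0, 0.12, 0, 0, 0], [0.085, -0.001, 0.0015, 0.16, 0, 0, 0], [0.085, -0.001, 0.0015, 0.2, -3.6, -0.9, 0], [0.085, -0.001, 0.0015, 0.226, -3.6, -0.9, 0], [0.085, -0.001, 0.0015, 0.226, -3.6, -0.9, 0], [0.085, -0.001, 0.0015, 0.226, -3.6, -0.9, 0]]])

```text
clock: 12.13
tool_pos: [0.4963, 0.02, 0.2358]
ee_rot: [[0.244, -0.97, 0.004], [-0.97, -0.244, -0.003], [0.004, -0.003, -1.0]]
wrist_force: [-1.1, 0.3, -0.1]
width: 0.085
```

```bash
python3 - <<'E'
import meas; from meas import *
f,s=grab('wrist','w12'); print(s['tool_pos']); q0=meas.quad
meas.quad=lambda d,r:q0(d,r,lo=(15,40,85),hi=(45,160,255))
o=measure('w12',dict(one=(275,110,365,300)),np.array([0,0,1.]))
print(o['one'][3].round(4).tolist())
J=jig_R(13.93); print('offset blank frame',((o['one'][0]-[.4962,.0245,.054])@J).round(4))
E
```

```text
[0.49633048 0.01998056 0.23576523]
one [[347.6000061035156, 127.0], [343.6000061035156, 287.1000061035156], [287.79998779296875, 285.5], [284.8999938964844, 127.0]] n [0. 0. 1.] tilt 0.0 sides [0.1498 0.0543 0.1482 0.0546] mid [0.4959 0.0242 0.0536] yaw -76.08 in tool [-0.005   0.      0.1822]
[[0.4873, -0.0547, 0.0536], [0.4514, 0.0907, 0.0536], [0.5045, 0.1024, 0.0536], [0.5403, -0.0414, 0.0536]]
offset blank frame [0.0002 0.0004 0.0004]
```

View pics/w12.png

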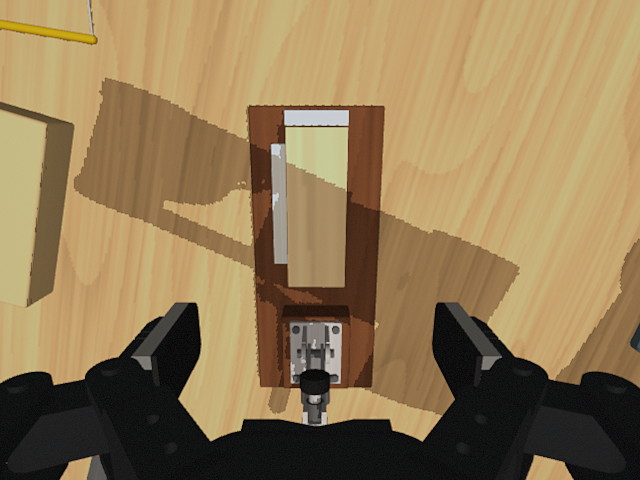

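```bash
python3 - <<'E'
from h import *
delta([.496,-.3792,.127],rack_R(-1.85))
E
```

```text
t 12.18 d [0.0008, -0.3992, -0.1069] rv [-20.07, -24.97, 72.24]
```

Emit:
step_arm(deltas=[[[0.085, 0, -0.399, -0.04, -20, -25, 72.2], [0.085, 0, -0.399, -0.04, -20, -25, 72.2], [0.085, 0, -0.399, -0.04, -20, -25, 72.2], [0.085, 0, -0.399, -0.04, -20, -25, 72.2], [0.085, 0, -0.399, -0.04, -20, -25, 72.2], [0.085, 0, -0.399, -0.04, -20, -25, 72.2], [0.085, 0, -0.399, -0.04, -20, -25, 72.2], [0.085, 0, -0.399, -0.04, -20, -25, 72.2], [0.085, 0, -0.399, -0.04, -20, -25, 72.2], [0.085, 0, -0.399, -0.107, -20, -25, 72.2], [0.085, 0, -0.399, -0.107, -20, -25, 72.2], [0.085, 0, -0.399, -0.107, -20, -25, 72.2]]])

```text
clock: 13.18
tool_pos: [0.4957, -0.3471, 0.1488]
ee_rot: [[0.875, -0.217, 0.432], [-0.22, -0.975, -0.045], [0.431, -0.056, -0.901]]
wrist_force: [0.4, 0.0, -0.2]
width: 0.0852
```

```bash
python3 - <<'E'
from h import *
delta([.496,-.3792,.127],rack_R(-1.85))
E
```

```text
t 13.18 d [0.0003, -0.0321, -0.0218] rv [-3.7, -4.05, 10.57]
```

Emit:
step_arm(deltas=[[[0.085, 0, -0.0285, -0.019, -2.8, -3.1, 8], [0.085, 0, -0.0285, -0.019, -2.8, -3.1, 8], [0.085, 0, -0.0285, -0.019, -2.8, -3.1, 8], [0.085, 0, -0.0285, -0.019, -2.8, -3.1, 8], [0.085, 0, -0.0285, -0.019, -2.8, -3.1, 8]]])

```text
clock: 13.6
tool_pos: [0.4968, -0.3743, 0.1318]
ee_rot: [[0.871, -0.081, 0.484], [-0.079, -0.997, -0.025], [0.485, -0.017, -0.875]]
wrist_force: [-0.1, 0.9, 0.1]
width: 0.0852
```

```bash
python3 - <<'E'
from h import *
delta([.496,-.3792,.127],rack_R(-1.85)); delta([.5413,-.3806,.0485],rack_R(-1.85)); grab('wrist','w13')
E
```

```text
t 13.6 d [-0.0008, -0.0049, -0.0048] rv [-1.0, -0.98, 2.79]
t 13.6 d [0.0445, -0.0063, -0.0833] rv [-1.0, -0.98, 2.79]
```

View pics/w13.png

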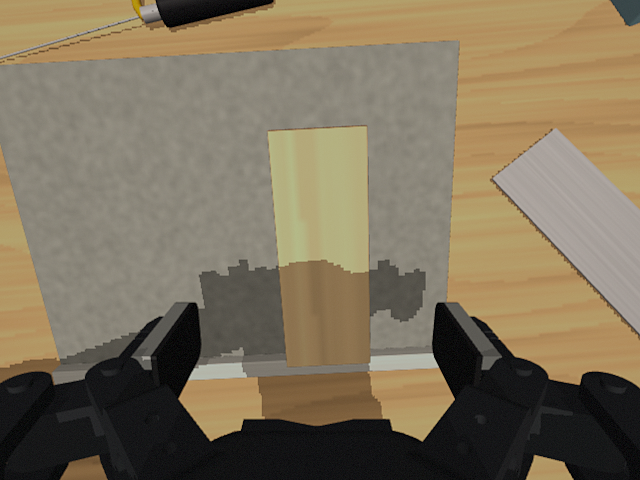

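Blank b (columns 270-368) sits between the fingers, with a small yaw and y still to correct on the way down.

Emit:
step_arm(deltas=[[[0.085, 0.01, -0.006, -0.02, -0.9, -0.9, 2.5], [0.085, 0.02, -0.006, -0.04, -0.9, -0.9, 2.5], [0.085, 0.03, -0.006, -0.055, -0.9, -0.9, 2.5], [0.085, 0.03, -0.006, -0.055, -0.9, -0.9, 2.5], [0.085, 0.03, -0.006, -0.055, -0.9, -0.9, 2.5]]])

```text
clock: 14.07
tool_pos: [0.5278, -0.3796, 0.0779]
ee_rot: [[0.865, -0.034, 0.5], [-0.029, -0.999, -0.017], [0.5, -0.0, -0.866]]
wrist_force: [0.8, -0.4, -0.3]
width: 0.085
```

```bash
python3 - <<'E'
from h import *
delta([.5413,-.3806,.0485],rack_R(-1.85))
E
```

```text
t 14.07 d [0.0135, -0.001, -0.0294] rv [0.01, -0.02, 0.08]
```

Emit:
step_arm(deltas=[[[0.085, 0.0135, -0.001, -0.029, 0, 0, 0], [0.085, 0.0135, -0.001, -0.029, 0, 0, 0], [0.085, 0.0135, -0.001, -0.029, 0, 0, 0], [0.04, 0.0135, -0.001, -0.029, 0, 0, 0], [0.04, 0.0135, -0.001, -0.029, 0, 0, 0], [0.04, 0.0135, -0.001, -0.029, 0, 0, 0], [0.04, 0.0135, -0.001, -0.029, 0, 0, 0], [0.04, 0.0135, -0.001, -0.029, 0, 0, 0], [0.04, 0.0135, -0.001, -0.029, 0, 0, 0], [0.04, 0.0135, -0.001, -0.029, 0, 0, 0]]])

```text
clock: 14.9
tool_pos: [0.5408, -0.3829, 0.0512]
ee_rot: [[0.864, -0.036, 0.502], [-0.029, -0.999, -0.02], [0.502, 0.003, -0.865]]
wrist_force: [-5.5, 1.7, 7.7]
width: 0.0529
```

```bash
python3 - <<'E'
from inhand import *
s=arm.observe();print(s['tool_pos'],s['wrist_force'],s['width']); R=jig_R(13.93); delta([.5143,-.0483,.10],R)
f,_=grab('wrist','w14'); pose('w14')
E
```

```text
[ 0.54075638 -0.38294268  0.05118742] [-5.49940834  1.69654715  7.69429879] 0.05294085493457614
t 14.9 d [-0.0265, 0.3346, 0.0488] rv [20.5, 24.99, -72.25]
w14 pitch(far up +) -0.16 roll 0.21 edge [[0.0698, -0.0223, -0.0418], [0.0694, 0.0237, -0.0417]] yaw in tool 0.5 centre top(tool) [-0.0054  0.0001 -0.0419] underside c [-0.0054  0.     -0.0239]
   world underside c [ 0.524  -0.3823  0.0692] yaw -2.52 nz [ 0.5   -0.017 -0.866]
```

Emit:
step_arm(deltas=[[[0.04, -0.01, 0, 0.018, 0, 0, 0], [0.04, -0.025, 0, 0.045, 0, 0, 0], [0.04, -0.04, 0, 0.07, 0, 0, 0], [0.04, -0.045, 0, 0.08, 0, 0, 0], [0.04, -0.027, 0.334, 0.08, 20.5, 25, -72.2], [0.04, -0.027, 0.334, 0.08, 20.5, 25, -72.2], [0.04, -0.027, 0.334, 0.08, 20.5, 25, -72.2], [0.04, -0.027, 0.334, 0.08, 20.5, 25, -72.2], [0.04, -0.027, 0.334, 0.08, 20.5, 25, -72.2], [0.04, -0.027, 0.334, 0.08, 20.5, 25, -72.2], [0.04, -0.027, 0.334, 0.08, 20.5, 25, -72.2], [0.04, -0.027, 0.334, 0.08, 20.5, 25, -72.2]]])

```text
clock: 15.95
tool_pos: [0.5087, -0.1639, 0.128]
ee_rot: [[0.76, -0.592, 0.267], [-0.594, -0.8, -0.082], [0.262, -0.097, -0.96]]
wrist_force: [-0.4, -0.0, -1.7]
width: 0.0527
```

```bash
python3 - <<'E'
from inhand import *
R=jig_R(13.93); delta([.5143,-.0483,.12],R)
E
```

```text
t 15.95 d [0.0056, 0.1156, -0.008] rv [9.81, 13.32, -38.55]
```

Emit:
step_arm(deltas=[[[0.04, 0.005, 0.113, -0.008, 9.6, 13, -37.6], [0.04, 0.005, 0.113, -0.008, 9.6, 13, -37.6], [0.04, 0.005, 0.113, -0.008, 9.6, 13, -37.6], [0.04, 0.005, 0.113, -0.008, 9.6, 13, -37.6], [0.04, 0.005, 0.113, -0.008, 9.6, 13, -37.6], [0.04, 0.005, 0.113, -0.008, 9.6, 13, -37.6], [0.04, 0.005, 0.113, -0.008, 9.6, 13, -37.6], [0.04, 0.005, 0.113, -0.008, 9.6, 13, -37.6], [0.04, 0.005, 0.113, -0.008, 9.6, 13, -37.6], [0.04, 0.005, 0.113, -0.008, 9.6, 13, -37.6]]])

```text
clock: 16.78
tool_pos: [0.5134, -0.052, 0.1194]
ee_rot: [[0.262, -0.965, 0.007], [-0.965, -0.262, -0.003], [0.005, -0.006, -1.0]]
wrist_force: [-0.4, 0.2, -0.9]
width: 0.0529
```

```bash
python3 - <<'E'
from inhand import *
R=jig_R(13.93); delta([.5143,-.0483,.12],R)
grab('wrist','w15'); pose('w15')
E
```

```text
t 16.78 d [0.0009, 0.0037, 0.0006] rv [0.2, 0.4, -1.27]
w15 pitch(far up +) -0.04 roll 0.21 edge [[0.07, -0.0225, -0.0418], [0.0699, 0.0238, -0.0416]] yaw in tool 0.16 centre top(tool) [-0.005   0.0004 -0.0417] underside c [-0.005   0.0004 -0.0237]
   world underside c [ 0.5116 -0.0472  0.1431] yaw -74.96 nz [ 0.01  -0.002 -1.   ]
```

View pics/w15.png

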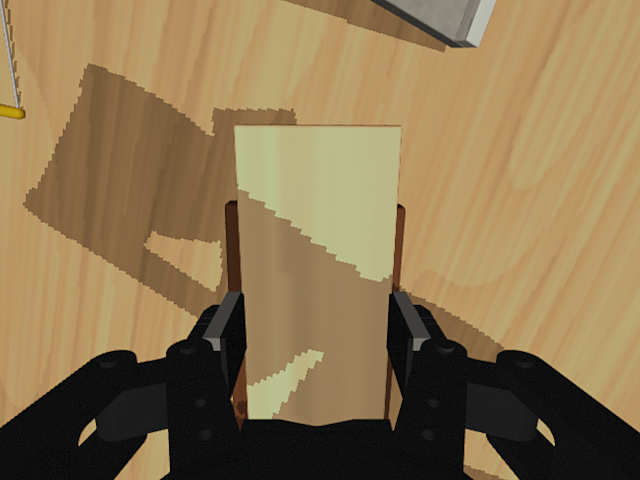

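The blank is level in the grip (pitch -0.04°), with its far edge at tool x 0.070.

```bash
python3 - <<'E'
from inhand import *
for z in(.0905,.0545):
    p,R=place([-.005,.0002,-.0237],0,[.496,.0243,z]); print(p.round(4));delta(p,R)
E
```

```text
[0.4974 0.0195 0.0668]
t 16.83 d [-0.0159, 0.0714, -0.0527] rv [0.2, 0.4, -1.26]
[0.4974 0.0195 0.0308]
t 16.83 d [-0.0159, 0.0714, -0.0887] rv [0.2, 0.4, -1.26]
```

Emit:
step_arm(deltas=[[[0.04, -0.003, 0.018, -0.03, 0.2, 0.4, -1.2], [0.04, -0.007, 0.035, -0.05, 0.2, 0.4, -1.2], [0.04, -0.012, 0.055, -0.052, 0.2, 0.4, -1.2], [0.04, -0.016, 0.0705, -0.0525, 0.2, 0.4, -1.2], [0.04, -0.016, 0.0705, -0.0525, 0.2, 0.4, -1.2], [0.04, -0.016, 0.0705, -0.0525, 0.2, 0.4, -1.2], [0.04, -0.016, 0.0705, -0.0525, 0.2, 0.4, -1.2]]])

```text
clock: 17.42
tool_pos: [0.4984, 0.018, 0.0676]
ee_rot: [[0.241, -0.97, 0.002], [-0.97, -0.241, -0.001], [0.001, -0.001, -1.0]]
wrist_force: [0.1, -0.4, -1.1]
width: 0.0526
```

```bash
python3 - <<'E'
from inhand import *
p,R=place([-.005,.0002,-.0237],0,[.496,.0243,.0545]); delta(p,R)
f,s=grab('wrist','w16');d=load('w16'); print(s['tool_pos'])
cv2.imwrite('pics/w16c.png',cv2.resize(d['img'][85:310,190:450,::-1],None,fx=2.5,fy=2.5))
E
```

```text
t 17.42 d [-0.001, 0.0015, -0.0368] rv [0.04, 0.09, -0.04]
[0.49837379 0.01797133 0.06761964]
```

View pics/w16c.png

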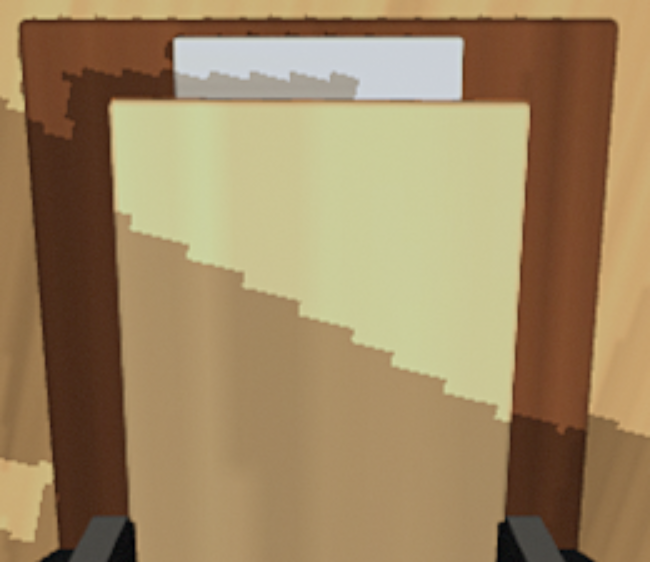

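Emit:
step_arm(deltas=[[[0.04, -0.001, 0.001, -0.02, 0, 0, 0], [0.04, -0.001, 0.001, -0.031, 0, 0, 0], [0.04, -0.001, 0.001, -0.031, 0, 0, 0], [0.04, -0.001, 0.001, -0.031, 0, 0, 0], [0.04, -0.001, 0.001, -0.031, 0, 0, 0]]])

```text
clock: 17.88
tool_pos: [0.4977, 0.0188, 0.0368]
ee_rot: [[0.24, -0.971, 0.001], [-0.971, -0.24, -0.0], [0.001, -0.001, -1.0]]
wrist_force: [0.6, -0.8, -1.7]
width: 0.053
```

```bash
python3 - <<'E'
from inhand import *
p,R=place([-.005,.0002,-.0237],0,[.496,.0243,.0545]); delta(p,R)
f,s=grab('wrist','w17');d=load('w17'); print(s['tool_pos'],s['wrist_force']);P=cloud(d);  print([P[v,u].round(4) for u,v in [(300,200),(330,260),(350,170),(320,300)]])
# far edge of held blank
E
```

```text
t 17.88 d [-0.0003, 0.0007, -0.006] rv [0.02, 0.07, 0.06]
[0.49772962 0.01875132 0.03678721] [ 0.63650783 -0.75955922 -1.6889223 ]
[array([ 0.5138, -0.0243,  0.0782]), array([ 0.4985, -0.0059,  0.0784]), array([ 0.4999, -0.0382,  0.0778]), array([0.4983, 0.01  , 0.0783])]
```

Emit:
step_arm(deltas=[[[0.04, 0, 0.0005, -0.003, 0, 0, 0], [0.04, 0, 0.0005, -0.006, 0, 0, 0], [0.04, 0, 0.0005, -0.006, 0, 0, 0], [0.04, 0, 0.0005, -0.006, 0, 0, 0]]])

```text
clock: 18.27
tool_pos: [0.4969, 0.0199, 0.0301]
ee_rot: [[0.24, -0.971, -0.0], [-0.971, -0.24, -0.0], [-0.0, 0.0, -1.0]]
wrist_force: [-0.1, 0.2, -1.2]
width: 0.0529
```

```bash
python3 - <<'E'
from inhand import *
f,s=grab('wrist','w18');d=load('w18'); print(s['tool_pos'],s['wrist_force']);P=cloud(d);  print([P[v,u].round(4) for u,v in [(300,200),(330,260),(350,170),(320,300)]]); pose('w18')
E
```

```text
[0.49691523 0.01994747 0.03007657] [-0.11326225  0.24726184 -1.15471583]
[array([ 0.5131, -0.0233,  0.0723]), array([ 0.4979, -0.0049,  0.0723]), array([ 0.4993, -0.0371,  0.0722]), array([0.4975, 0.0112, 0.0717])]
w18 pitch(far up +) -0.07 roll 0.19 edge [[0.0701, -0.0225, -0.0417], [0.0699, 0.0238, -0.0416]] yaw in tool 0.24 centre top(tool) [-0.005   0.0003 -0.0418] underside c [-0.005   0.0002 -0.0238]
   world underside c [0.4955 0.0247 0.0538] yaw -76.33 nz [ 0.003  0.002 -1.   ]
```

Emit:
step_arm(deltas=[[[0.04, 0, 0, -0.001, 0, 0, 0], [0.04, 0, 0, -0.001, 0, 0, 0], [0.075, 0, 0, -0.001, 0, 0, 0], [0.075, 0, 0, -0.001, 0, 0, 0], [0.075, 0, 0, -0.001, 0, 0, 0], [0.075, 0, 0, 0.04, 0, 0, 0], [0.075, 0, 0, 0.08, 0, 0, 0], [0.085, 0, 0, 0.12, 0, 0, 0], [0.085, 0, 0, 0.16, 0, 0, 0], [0.085, 0, 0, 0.2, 0, 0, 0], [0.085, 0, 0, 0.205, 0, 0, 0], [0.085, 0, 0, 0.205, 0, 0, 0]]])

```text
clock: 19.32
tool_pos: [0.499, 0.0196, 0.2384]
ee_rot: [[0.241, -0.971, 0.007], [-0.971, -0.241, -0.001], [0.003, -0.007, -1.0]]
wrist_force: [0.5, 0.3, -0.3]
width: 0.0846
```

```bash
python3 - <<'E'
import meas; from meas import *
f,s=grab('wrist','w19'); print(s['tool_pos']); q0=meas.quad
meas.quad=lambda d,r:q0(d,r,lo=(15,40,85),hi=(45,160,255))
o=measure('w19',dict(two=(270,100,370,310)),np.array([0,0,1.]))
print(o['two'][3].round(4).tolist())
J=jig_R(13.93); print('offset blank frame',((o['two'][0]-[.4962,.0245,.072])@J).round(4))
E
```

```text
[0.49897317 0.01958964 0.23841121]
two [[352.79998779296875, 128.0], [347.3999938964844, 294.3999938964844], [289.3999938964844, 292.6000061035156], [287.5, 128.0]] n [0. 0. 1.] tilt 0.0 sides [0.1499 0.0543 0.1482 0.0544] mid [0.496  0.0243 0.0715] yaw -76.6 in tool [-0.0058  0.0029  0.1668]
[[0.4869, -0.0547, 0.0715], [0.4521, 0.0911, 0.0715], [0.5052, 0.1025, 0.0715], [0.5396, -0.0417, 0.0715]]
offset blank frame [0.0001 0.0003 0.0005]
```

View pics/w19.png

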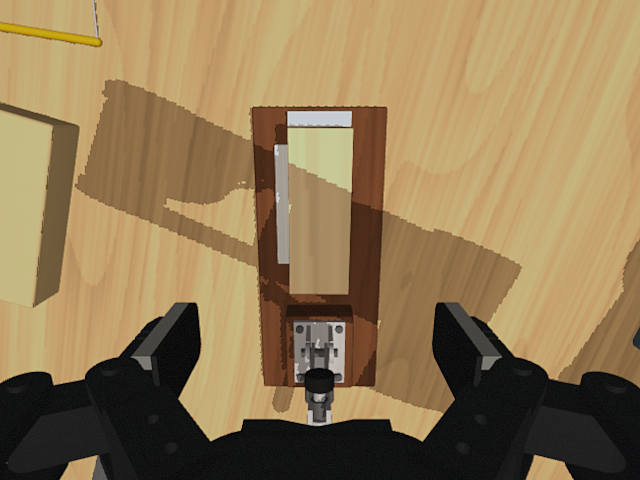

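The top blank is 0.3 mm or less off the base measurement. Next is the handle: close the jaws, turn the tool half round (the wrist's range requires it), come down behind the handle and push it along its arc.

```bash
cat >> h.py <<'E'
A_=np.radians(13.93); YJ=np.array([-np.sin(A_),np.cos(A_),0]); XJ=np.array([np.cos(A_),np.sin(A_),0]); O_=np.array([.4962,.0245,0])
def hR(): 
    z=np.array([0,0,-1.]); return np.stack([YJ,np.cross(z,YJ),z],1)
def jp(x,y,z): return O_+x*XJ+y*YJ+np.array([0,0,z])
E
python3 - <<'E'
from h import *
delta(jp(0,.335,.245),hR()); print(jp(0,.335,.245))
s=arm.observe();print(s['joint_positions'].round(1))
# handle in side and top views
d=load('s9'); P=(cloud(d)-O_)@np.stack([XJ,YJ,[0,0,1]],1)
m=(P[...,2]>.1)&(abs(P[...,0])<.04)&(P[...,1]>.19)&(P[...,1]<.3)&(d['z_map']>0); q=P[m]; print(len(q),q.mean(0),q.min(0),q.max(0))
E
```

```text
t 19.37 d [-0.0819, 0.3298, 0.0091] rv [0.23, -0.05, -179.98]
[0.41555335 0.34964784 0.245     ]
[-10.6   8.   91.4  -0.   80.5 155.5]
509 [-0.00155446  0.24308414  0.14979314] [-0.00959553  0.1900765   0.10829907] [0.00880791 0.27809727 0.1717587 ]
```

Emit:
step_arm(deltas=[[[0, -0.02, 0.06, 0.03, 0, 0, 40], [0, -0.05, 0.2, 0.03, 0, 0, 80], [0, -0.082, 0.33, 0.01, 0, 0, 110], [0, -0.082, 0.33, 0.01, 0, 0, 110], [0, -0.082, 0.33, 0.01, 0, 0, 110], [0, -0.082, 0.33, 0.01, 0, 0, 110], [0, -0.082, 0.33, 0.01, 0, 0, 110], [0, -0.082, 0.33, 0.01, 0, 0, 110], [0, -0.082, 0.33, 0.01, 0, 0, 110], [0, -0.082, 0.33, 0.01, 0, 0, 110], [0, -0.082, 0.33, 0.01, 0, 0, 110], [0, -0.082, 0.33, 0.01, 0, 0, 110]]])

```text
clock: 20.37
tool_pos: [0.4133, 0.3499, 0.2419]
ee_rot: [[0.984, 0.179, -0.005], [0.179, -0.984, -0.003], [-0.005, 0.002, -1.0]]
wrist_force: [-0.0, -0.4, 0.5]
width: 0.0
```

```bash
python3 - <<'E'
from h import *
delta(jp(0,.335,.245),hR()); s=arm.observe();print(s['joint_positions'].round(1))
E
```

```text
t 20.37 d [0.0022, -0.0003, 0.0031] rv [0.34, -0.09, 93.63]
[ 28.4  12.7  84.7  -0.   82.9 108.2]
```

Emit:
step_arm(deltas=[[[0, 0.001, 0, 0.002, 0, 0, 90], [0, 0.001, 0, 0.002, 0, 0, 90], [0, 0.001, 0, 0.002, 0, 0, 90], [0, 0.001, 0, 0.002, 0, 0, 90], [0, 0.001, 0, 0.002, 0, 0, 90], [0, 0.001, 0, 0.002, 0, 0, 90], [0, 0.001, 0, 0.002, 0, 0, 90], [0, 0.001, 0, 0.002, 0, 0, 90], [0, 0.001, 0, 0.002, 0, 0, 90], [0, 0.001, 0, 0.002, 0, 0, 90], [0, 0.001, 0, 0.002, 0, 0, 90], [0, 0.001, 0, 0.002, 0, 0, 90]]])

```text
clock: 21.37
tool_pos: [0.4148, 0.3492, 0.2441]
ee_rot: [[-0.107, 0.994, -0.005], [0.994, 0.107, -0.002], [-0.002, -0.005, -1.0]]
wrist_force: [0.0, -0.1, -0.4]
width: -0.0002
```

```bash
python3 - <<'E'
from h import *
delta(jp(0,.335,.105),hR()); s=arm.observe();print(s['joint_positions'].round(1))
f,_=grab('wrist','w20'); grab('side','s20'); d=load('w20'); P=(cloud(d)-d['tp'])@d['R']
m=(d['z_map']>0)&(d['z_map']<.16)&(abs(P[...,1])<.04)&(P[...,2]>-.08); q=P[m]; print(len(q), q.max(0),q.min(0)); t=q[q[:,2]>-.05]; print(t.min(0),t.max(0))
E
```

```text
t 21.37 d [0.0008, 0.0004, -0.1391] rv [0.16, -0.25, 7.78]
[28.3 12.7 84.4  0.  83.2 22.2]
6100 [ 0.01406486  0.03126099 -0.03476446] [-0.0124175  -0.03191178 -0.07999793]
[ 0.00586437 -0.01365976 -0.04999836] [ 0.01156069  0.01361679 -0.03476446]
```

View pics/w20.png

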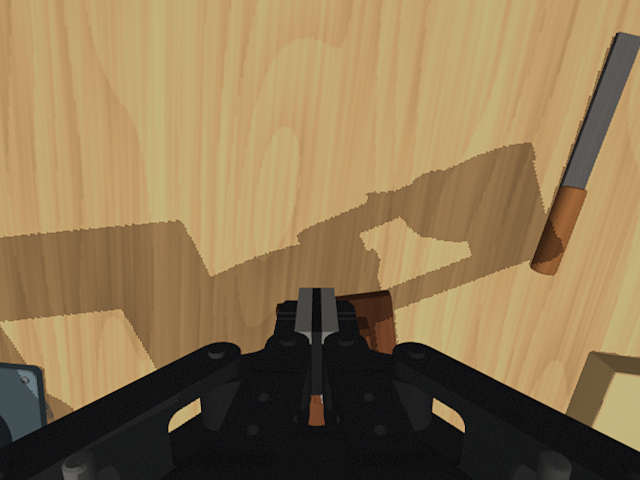

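View pics/s20.png

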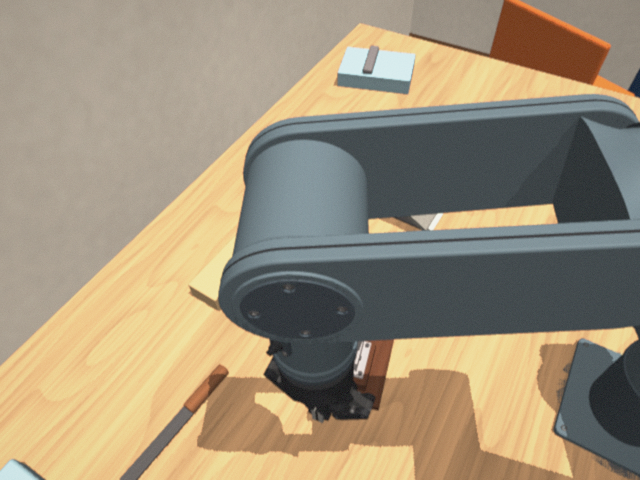

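Emit:
step_arm(deltas=[[[0, 0.001, 0, -0.03, 0.2, -0.2, 7], [0, 0.001, 0, -0.07, 0.2, -0.2, 7], [0, 0.001, 0, -0.11, 0.2, -0.2, 7], [0, 0.001, 0, -0.134, 0.2, -0.2, 7], [0, 0.001, 0, -0.134, 0.2, -0.2, 7], [0, 0.001, 0, -0.134, 0.2, -0.2, 7]]])

```text
clock: 21.97
tool_pos: [0.4154, 0.3491, 0.1112]
ee_rot: [[-0.219, 0.976, -0.001], [0.976, 0.219, 0.001], [0.002, -0.001, -1.0]]
wrist_force: [0.2, 0.5, 1.2]
width: -0.0002
```

```bash
python3 - <<'E'
from h import *
s=arm.observe(); print(s['wrist_force'])
for y,z in [(.335,.110),(.300,.110),(.290,.110),(.27,.1335),(.251,.148),(.23,.1595),(.207,.167),(.195,.169),(.183,.17),(.163,.170)]: delta(jp(0,y,z),hR())
f,_=grab('top','t21')
cv2.imwrite('pics/t21c.png',cv2.resize(f['img'][200:400,100:400,::-1],None,fx=2.6,fy=2.6))
E
```

```text
[0.21338965 0.5108025  1.21381517]
t 21.97 d [0.0001, 0.0006, -0.0012] rv [-0.07, -0.08, 1.29]
t 21.97 d [0.0086, -0.0334, -0.0012] rv [-0.07, -0.08, 1.29]
t 21.97 d [0.011, -0.0431, -0.0012] rv [-0.07, -0.08, 1.29]
t 21.97 d [0.0158, -0.0625, 0.0223] rv [-0.07, -0.08, 1.29]
t 21.97 d [0.0204, -0.0809, 0.0368] rv [-0.07, -0.08, 1.29]
t 21.97 d [0.0254, -0.1013, 0.0483] rv [-0.07, -0.08, 1.29]
t 21.97 d [0.031, -0.1236, 0.0558] rv [-0.07, -0.08, 1.29]
t 21.97 d [0.0338, -0.1353, 0.0578] rv [-0.07, -0.08, 1.29]
t 21.97 d [0.0367, -0.1469, 0.0588] rv [-0.07, -0.08, 1.29]
t 21.97 d [0.0415, -0.1664, 0.0588] rv [-0.07, -0.08, 1.29]
```

View pics/t21c.png

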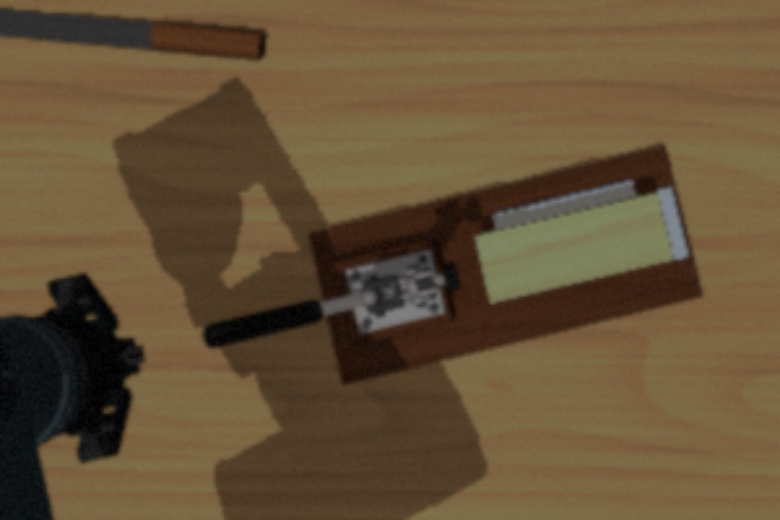

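The finger tips at crop (135,357) lie on the handle's axis (end at (210,335)), and the pile looks square. Pushing the first part now.

Emit:
step_arm(deltas=[[[0, 0.004, -0.017, -0.001, 0, 0, 1], [0, 0.0086, -0.0335, -0.001, 0, 0, 1], [0, 0.011, -0.043, -0.001, 0, 0, 1], [0, 0.0135, -0.053, 0.0115, 0, 0, 1], [0, 0.016, -0.0625, 0.022, 0, 0, 1], [0, 0.018, -0.072, 0.03, 0, 0, 1], [0, 0.0204, -0.081, 0.037, 0, 0, 1], [0, 0.023, -0.091, 0.043, 0, 0, 1], [0, 0.0254, -0.1013, 0.048, 0, 0, 1], [0, 0.0254, -0.1013, 0.048, 0, 0, 1]]])

```text
clock: 22.85
tool_pos: [0.4437, 0.2468, 0.1626]
ee_rot: [[-0.237, 0.972, 0.006], [0.972, 0.237, 0.003], [0.002, 0.006, -1.0]]
wrist_force: [-0.8, -0.2, -0.5]
width: -0.0002
```

```bash
python3 - <<'E'
from h import *
s=arm.observe(); print(s['wrist_force'])
for y,z in [(.23,.1595),(.207,.167),(.195,.169),(.183,.17),(.163,.170)]: delta(jp(0,y,z),hR())
f,_=grab('top','t22')
cv2.imwrite('pics/t22c.png',cv2.resize(f['img'][200:400,100:400,::-1],None,fx=2.6,fy=2.6))
E
```

```text
[-0.83150023 -0.23458744 -0.48361456]
t 22.85 d [-0.0029, 0.0009, -0.0031] rv [-0.2, 0.33, 0.24]
t 22.85 d [0.0026, -0.0214, 0.0044] rv [-0.2, 0.33, 0.24]
t 22.85 d [0.0055, -0.033, 0.0064] rv [-0.2, 0.33, 0.24]
t 22.85 d [0.0084, -0.0447, 0.0074] rv [-0.2, 0.33, 0.24]
t 22.85 d [0.0132, -0.0641, 0.0074] rv [-0.2, 0.33, 0.24]
```

View pics/t22c.png

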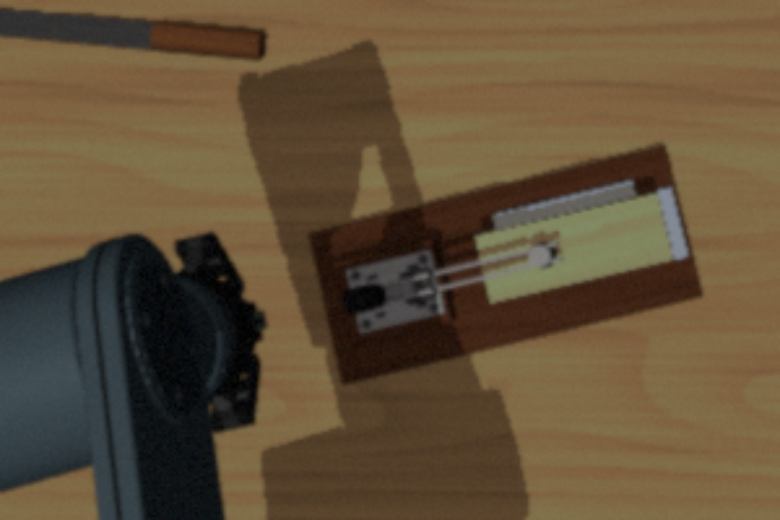

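The handle ran ahead and now stands near upright (crop (362,295)), with the foot on the pile at (543,254). Next is the stiff part, more slowly.

Emit:
step_arm(deltas=[[[0, 0.002, -0.01, 0.004, 0, 0, 0], [0, 0.004, -0.021, 0.004, 0, 0, 0], [0, 0.005, -0.028, 0.005, 0, 0, 0], [0, 0.006, -0.034, 0.006, 0, 0, 0], [0, 0.007, -0.039, 0.006, 0, 0, 0], [0, 0.0085, -0.044, 0.006, 0, 0, 0], [0, 0.009, -0.047, 0.006, 0, 0, 0], [0, 0.0095, -0.05, 0.006, 0, 0, 0], [0, 0.0095, -0.05, 0.006, 0, 0, 0]]])

```text
clock: 23.65
tool_pos: [0.4519, 0.1981, 0.167]
ee_rot: [[-0.238, 0.971, 0.003], [0.971, 0.238, 0.004], [0.003, 0.004, -1.0]]
wrist_force: [-0.2, 0.7, 0.0]
width: 0.0002
```

```bash
python3 - <<'E'
from h import *
s=arm.observe(); print(s['wrist_force'])
for y,z in [(.183,.17),(.163,.170)]: delta(jp(0,y,z),hR())
M=np.stack([XJ,YJ,[0,0,1]],1)
f,_=grab('top','t23'); print(((s['tool_pos']-O_)@M).round(4))
cv2.imwrite('pics/t23c.png',cv2.resize(f['img'][200:400,100:400,::-1],None,fx=2.6,fy=2.6))
for t in('t22','t23'):
    d=load(t); P=(cloud(d)-O_)@M; m=(P[...,2]>.19)&(abs(P[...,0])<.014)&(P[...,1]>.1)&(P[...,1]<.195)&(d['z_map']>0)&(d['img'].max(-1)<60)
    q=P[m]; print(t,len(q),q.min(0),q.max(0),q.mean(0))
E
```

```text
[-0.15533105  0.68217272  0.04200992]
t 23.65 d [0.0002, 0.004, 0.003] rv [-0.21, 0.17, 0.15]
t 23.65 d [0.005, -0.0154, 0.003] rv [-0.21, 0.17, 0.15]
[-0.0012  0.1792  0.167 ]
t22 1446 [-0.0139892   0.13600879  0.1941835 ] [0.01397823 0.19478835 0.60383117] [-6.76185925e-05  1.72356908e-01  4.79107330e-01]
t23 1046 [-0.01399253  0.11425076  0.191226  ] [0.01398688 0.16000727 0.60430687] [3.24626997e-05 1.27096674e-01 4.83701357e-01]
```

View pics/t23c.png

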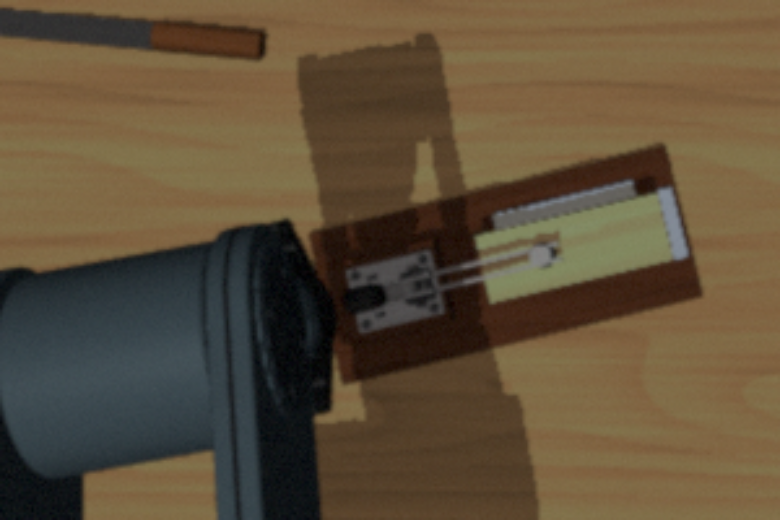

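Emit:
step_arm(deltas=[[[0, 0.0008, -0.003, 0, 0, 0, 0], [0, 0.0015, -0.006, 0.001, 0, 0, 0], [0, 0.002, -0.008, 0.002, 0, 0, 0], [0, 0.002, -0.008, 0.002, 0, 0, 0]]])

```text
clock: 24.03
tool_pos: [0.4541, 0.1903, 0.1693]
ee_rot: [[-0.238, 0.971, 0.004], [0.971, 0.238, 0.004], [0.003, 0.004, -1.0]]
wrist_force: [-0.2, -0.4, 0.2]
width: -0.0002
```

```bash
python3 - <<'E'
from h import *
s=arm.observe(); print(s['wrist_force'])
M=np.stack([XJ,YJ,[0,0,1]],1); print(((s['tool_pos']-O_)@M).round(4))
f,_=grab('top','t24')
cv2.imwrite('pics/t24c.png',cv2.resize(f['img'][270:350,180:330,::-1],None,fx=5,fy=5))
f,_=grab('side','s24')
E
```

```text
[-0.19680357 -0.35989471  0.16427059]
[-0.0009  0.1711  0.1693]
```

View pics/t24c.png

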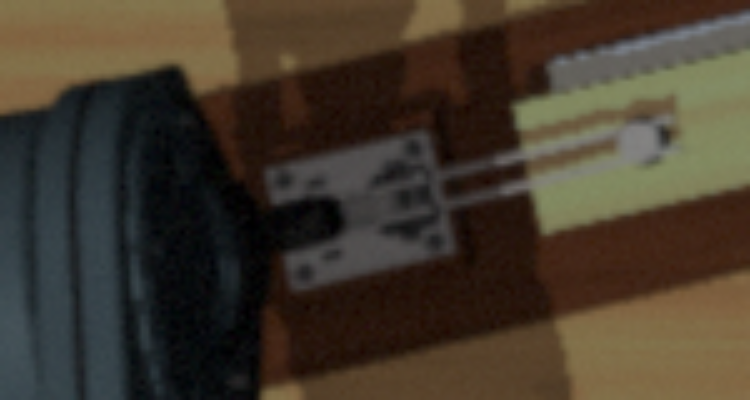

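View pics/s24.png

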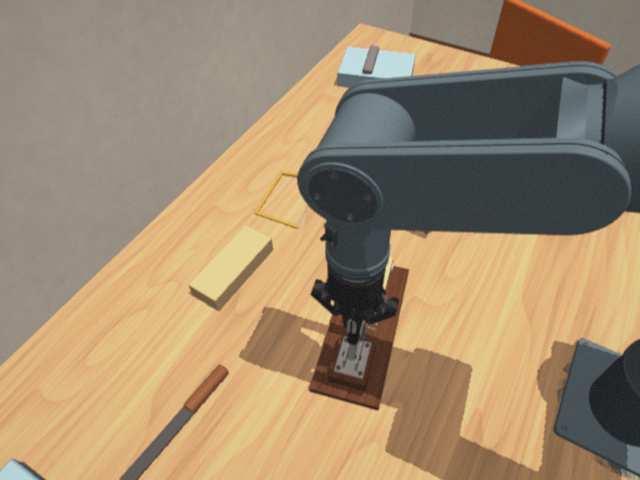

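```bash
python3 - <<'E'
from h import *
M=np.stack([XJ,YJ,[0,0,1]],1)
for t in('t22','t23','t24'):
    d=load(t); P=(cloud(d)-O_)@M; m=(P[...,2]>.19)&(P[...,2]<.24)&(abs(P[...,0])<.012)&(P[...,1]>.1)&(P[...,1]<.2)&(d['z_map']>0)
    q=P[m]; print(t,len(q),np.percentile(q,[5,50,95],axis=0).round(4).tolist())
d=load('s24'); P=(cloud(d)-O_)@M; m=(P[...,2]>.1)&(P[...,2]<.25)&(abs(P[...,0])<.015)&(P[...,1]>.1)&(P[...,1]<.2)&(d['z_map']>0)
v,u=np.nonzero(m); print(len(u),u.min(),u.max(),v.min(),v.max())
E
```

```text
t22 133 [[-0.0073, 0.1375, 0.2062], [0.0001, 0.147, 0.2153], [0.0078, 0.1576, 0.2184]]
t23 134 [[-0.0073, 0.1374, 0.2046], [0.0003, 0.1465, 0.215], [0.0078, 0.157, 0.2184]]
t24 127 [[-0.0074, 0.136, 0.2088], [0.0001, 0.1454, 0.2149], [0.0077, 0.1549, 0.2182]]
496 342 365 309 354
```

The handle end is near jig y = 0.146 (0.138 expected when locked), and the fingers are only just touching it. I'll go on in small steps.

Emit:
step_arm(deltas=[[[0, 0.0004, -0.0015, 0, 0, 0, 0], [0, 0.0008, -0.003, 0, 0, 0, 0], [0, 0.0008, -0.003, 0, 0, 0, 0]]])

```text
clock: 24.38
tool_pos: [0.4547, 0.1874, 0.1691]
ee_rot: [[-0.239, 0.971, 0.003], [0.971, 0.239, 0.004], [0.003, 0.004, -1.0]]
wrist_force: [0.1, -0.9, -0.3]
width: -0.0002
```

```bash
cat > hc.py <<'E'
from h import *
import sys
M=np.stack([XJ,YJ,[0,0,1]],1); t=sys.argv[1]
s=arm.observe(); print(s['clock'],'F jig',(s['wrist_force']@M).round(2),'tool',((s['tool_pos']-O_)@M).round(4))
grab('top',t); d=load(t); P=(cloud(d)-O_)@M; m=(P[...,2]>.19)&(P[...,2]<.24)&(abs(P[...,0])<.012)&(P[...,1]>.1)&(P[...,1]<.2)&(d['z_map']>0)
q=P[m]; print(t,len(q),np.percentile(q,[5,50,95],axis=0).round(4).tolist())
E
python3 hc.py t25
```

```text
24.3833 F jig [-0.07 -0.9  -0.25] tool [-0.0011  0.1681  0.1691]
t25 125 [[-0.0071, 0.1321, 0.2091], [0.0002, 0.1411, 0.2147], [0.0079, 0.1511, 0.2175]]
```

Emit:
step_arm(deltas=[[[0, 0.0004, -0.0015, 0, 0, 0, 0], [0, 0.0008, -0.003, 0, 0, 0, 0], [0, 0.0008, -0.003, 0, 0, 0, 0]]])

```text
clock: 24.68
tool_pos: [0.4555, 0.1843, 0.1691]
ee_rot: [[-0.238, 0.971, 0.003], [0.971, 0.238, 0.004], [0.003, 0.004, -1.0]]
wrist_force: [-0.1, 0.3, 0.1]
width: 0.0001
```

```bash
python3 hc.py t26
```

```text
24.6833 F jig [-0.    0.33  0.11] tool [-0.001   0.1649  0.1691]
t26 118 [[-0.0072, 0.1301, 0.2101], [0.0002, 0.1388, 0.2145], [0.0079, 0.1477, 0.2174]]
```

Emit:
step_arm(deltas=[[[0, 0.0004, -0.0015, 0, 0, 0, 0], [0, 0.0008, -0.003, 0, 0, 0, 0], [0, 0.0008, -0.003, 0, 0, 0, 0]]])

```text
clock: 24.98
tool_pos: [0.4556, 0.1839, 0.1691]
ee_rot: [[-0.238, 0.971, 0.002], [0.971, 0.238, 0.008], [0.008, 0.004, -1.0]]
wrist_force: [-2.6, 9.0, 0.3]
width: -0.0001
```

```bash
python3 hc.py t27; python3 - <<'E'
from h import *
d=load('t27'); cv2.imwrite('pics/t27c.png',cv2.resize(d['img'][270:350,180:330,::-1],None,fx=5,fy=5))
E
```

```text
24.9833 F jig [-0.37  9.38  0.3 ] tool [-0.001   0.1645  0.1691]
t27 109 [[-0.0074, 0.1299, 0.209], [0.0002, 0.1382, 0.2145], [0.0079, 0.1468, 0.2175]]
```

View pics/t27c.png

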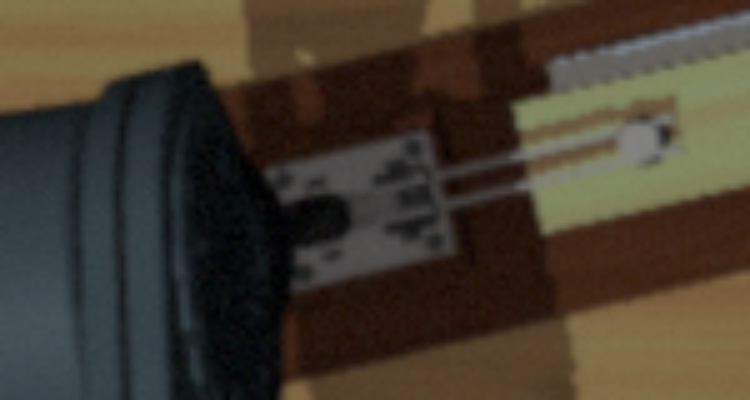

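Force rose to 9.4 N with the tool stopped; the handle works out at about -8.5°. A little more push will confirm it is the stop, then I'll back off.

Emit:
step_arm(deltas=[[[0, 0.0003, -0.001, 0, 0, 0, 0], [0, 0.0006, -0.002, 0, 0, 0, 0], [0, 0.0006, -0.002, 0, 0, 0, 0]]])

```text
clock: 25.28
tool_pos: [0.4556, 0.1839, 0.1691]
ee_rot: [[-0.239, 0.971, 0.001], [0.971, 0.239, 0.012], [0.011, 0.004, -1.0]]
wrist_force: [-2.3, 14.9, 1.1]
width: -0.0002
```

```bash
python3 hc.py t28
```

```text
25.2833 F jig [ 1.35 14.99  1.1 ] tool [-0.0011  0.1645  0.1691]
t28 108 [[-0.0074, 0.1299, 0.2081], [0.0002, 0.1383, 0.214], [0.0079, 0.1461, 0.2173]]
```

A hard stop: 15 N and no movement. Backing away along +y, then up.

Emit:
step_arm(deltas=[[[0, -0.004, 0.015, 0, 0, 0, 0], [0, -0.01, 0.04, 0, 0, 0, 0], [0, -0.02, 0.08, 0, 0, 0, 0], [0, -0.029, 0.12, 0.03, 0, 0, 0], [0, -0.039, 0.16, 0.07, 0, 0, 0], [0, -0.06, 0.2, 0.1, 0, 0, 0], [0, -0.08, 0.24, 0.1, 0, 0, 0], [0, -0.1, 0.28, 0.1, 0, 0, 0], [0, -0.12, 0.32, 0.1, 0, 0, 0], [0, -0.12, 0.32, 0.1, 0, 0, 0], [0, -0.12, 0.32, 0.1, 0, 0, 0]]])

```text
clock: 26.25
tool_pos: [0.3328, 0.5055, 0.2692]
ee_rot: [[-0.245, 0.97, 0.002], [0.97, 0.245, 0.007], [0.007, 0.004, -1.0]]
wrist_force: [0.2, -0.7, -0.6]
width: 0.0001
```

```bash
python3 hc.py t29; python3 - <<'E'
from h import *
d=load('t29'); cv2.imwrite('pics/t29c.png',cv2.resize(d['img'][240:360,160:390,::-1],None,fx=3.4,fy=3.4))
f,_=grab('side','s29'); cv2.imwrite('pics/s29c.png',cv2.resize(f['img'][240:420,290:430,::-1],None,fx=3.3,fy=3.3)); cv2.imwrite('pics/s29.png',f['img'][:,:,::-1])
E
```

```text
26.25 F jig [-0.01 -0.72 -0.64] tool [-0.0428  0.5062  0.2692]
t29 125 [[-0.0071, 0.1301, 0.2099], [0.0002, 0.1398, 0.2141], [0.0079, 0.1495, 0.2172]]
```

View pics/t29c.png

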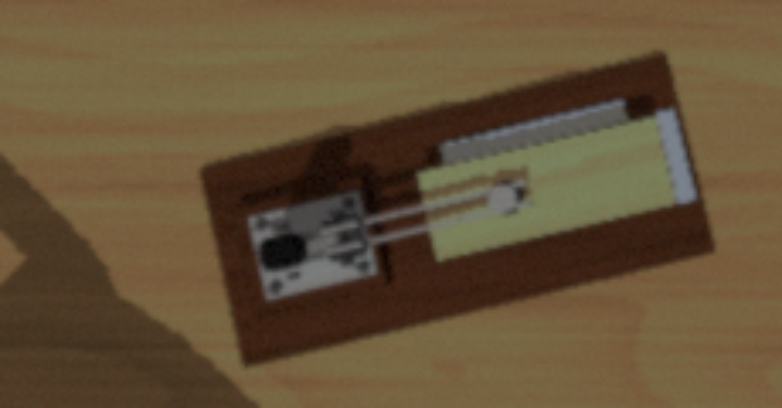

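View pics/s29c.png

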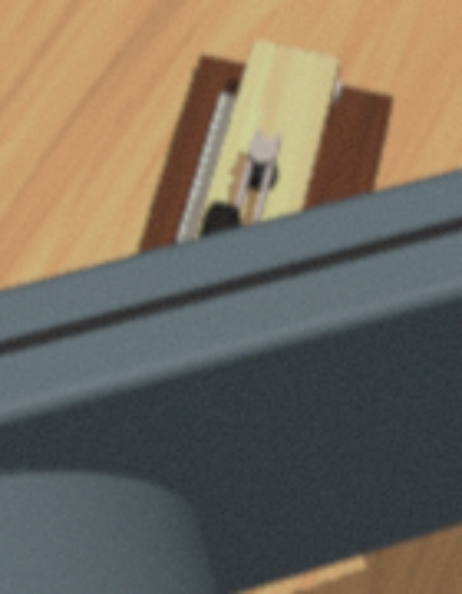

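The handle stays put with the robot clear, its end at jig y = 0.140, about -8.3°. Now an oblique wrist view of the pile's sides to check that the edges are flush.

```bash
cat > tgt.py <<'E'
from h import *
z=YJ*.57+XJ*.22-np.array([0,0,.79]); z/=np.linalg.norm(z); u=np.array([0,0,1.]); x=u-z*(u@z); x/=np.linalg.norm(x); RR=np.stack([x,np.cross(z,x),z],1)
PP=jp(0,-.02,.05)-z*.17-.02*x
E
python3 - <<'E'
from tgt import *
print(PP,np.degrees(np.arccos(-z[2]))); delta(PP,RR)
E
```

```text
[ 0.48604913 -0.1137965   0.17223936] 37.71822196536134
t 26.35 d [0.1503, -0.6146, -0.0964] rv [37.72, 2.45, -20.34]
```

Emit:
step_arm(deltas=[[[0, 0.02, -0.05, 0.03, 0, 0, -20], [0, 0.04, -0.1, 0.04, 0, 0, -20], [0, 0.1, -0.45, 0.04, 0, 0, -20], [0, 0.1, -0.45, 0.04, 0, 0, -20], [0, 0.1, -0.45, 0.04, 0, 0, -20], [0, 0.1, -0.45, 0.04, 0, 0, -20], [0, 0.1, -0.45, 0.04, 0, 0, -20], [0, 0.1, -0.45, 0.04, 0, 0, -20], [0, 0.1, -0.45, 0.04, 0, 0, -20], [0, 0.15, -0.61, 0.04, 0, 0, -20], [0, 0.15, -0.61, 0.04, 0, 0, -20], [0, 0.15, -0.61, 0.04, 0, 0, -20]]])

```text
clock: 27.35
tool_pos: [0.451, 0.0178, 0.3082]
ee_rot: [[0.11, 0.994, 0.005], [0.994, -0.11, 0.002], [0.002, 0.005, -1.0]]
wrist_force: [1.7, -0.1, 0.9]
width: 0.0001
```

```bash
python3 - <<'E'
from tgt import *
delta(PP,RR); print(arm.observe()['joint_positions'].round(1))
E
```

```text
t 27.35 d [0.0351, -0.1315, -0.136] rv [37.36, -4.17, -0.73]
[-12.1   1.1  89.1   0.2  89.6  -5.8]
```

Emit:
step_arm(deltas=[[[0, 0.01, -0.04, 0, 0, 0, 0], [0, 0.02, -0.08, 0, 10, -1, 0], [0, 0.035, -0.12, 0, 20, -2, 0], [0, 0.035, -0.128, -0.02, 30, -3, 0], [0, 0.035, -0.128, -0.05, 37, -4, -0.5], [0, 0.035, -0.128, -0.08, 37, -4, -0.5], [0, 0.035, -0.128, -0.11, 37, -4, -0.5], [0, 0.035, -0.128, -0.11, 37, -4, -0.5], [0, 0.035, -0.128, -0.11, 37, -4, -0.5], [0, 0.035, -0.128, -0.11, 37, -4, -0.5]]])

```text
clock: 28.18
tool_pos: [0.4871, -0.1074, 0.1999]
ee_rot: [[0.093, 0.993, 0.074], [0.791, -0.119, 0.601], [0.605, 0.002, -0.796]]
wrist_force: [-0.2, 0.2, 0.9]
width: 0.0003
```

```bash
python3 - <<'E'
from tgt import *
delta(PP,RR); s=arm.observe(); print(s['joint_positions'].round(1),s['wrist_force'])
grab('wrist','w30'); f,_=grab('side','s30')
E
```

```text
t 28.18 d [-0.001, -0.0064, -0.0276] rv [0.49, 0.07, -0.35]
[-47.7  20.5  91.4  27.4  94.  -45.4] [-0.24183875  0.16698702  0.87379628]
```

View pics/w30.png

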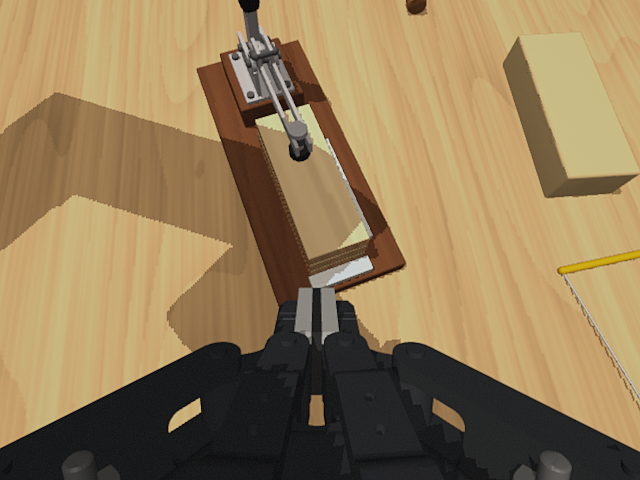

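View pics/s30.png

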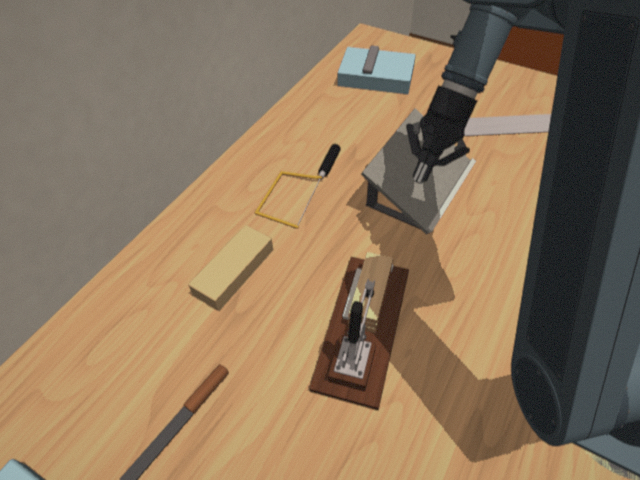

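```bash
python3 - <<'E'
from h import *
d=load('w30'); im=d['img'][:,:,::-1]
cv2.imwrite('pics/w30c.png',cv2.resize(im[95:295,235:400],None,fx=3,fy=3,interpolation=cv2.INTER_CUBIC))
M=np.stack([XJ,YJ,[0,0,1]],1); P=(cloud(d)-O_)@M
# front (-y end) and left (-x side) faces by height band
for lo,hi in((.022,.034),(.039,.052),(.057,.069)):
    m=(P[...,2]>lo)&(P[...,2]<hi)&(d['z_map']>0)
    q=P[m&(abs(P[...,0])<.022)&(P[...,1]<-.06)&(P[...,1]>-.084)]; r=P[m&(P[...,0]<-.02)&(P[...,0]>-.04)&(abs(P[...,1])<.06)]
    k=np.polyfit(r[:,1],r[:,0],1)
    print((lo,hi),'end y',len(q),np.median(q[:,1]).round(4),'side x',len(r),np.median(r[:,0]).round(4),'slope deg',np.degrees(k[0]).round(2))
E
```

```text
(0.022, 0.034) end y 538 -0.0785 side x 117 -0.0271 slope deg -0.01
(0.039, 0.052) end y 203 -0.0749 side x 159 -0.0275 slope deg 0.03
(0.057, 0.069) end y 215 -0.075 side x 168 -0.0274 slope deg 0.44
```

View pics/w30c.png

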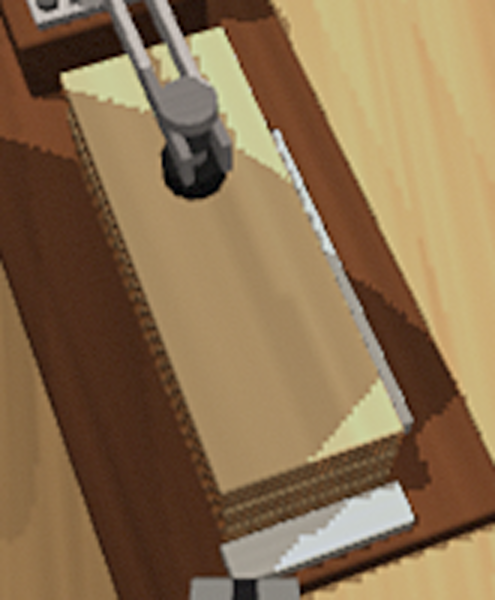

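The pile is flush on both visible faces: layer sides at -27.1, -27.5 and -27.4 mm, ends at -74.9 and -75.0 mm. The foot is pressed on the pile, the handle is locked and the robot is clear, so I'm handing in.

```bash
python3 -c "
from rig import arm,hand_in
s=arm.observe();print(s['clock'],s['wrist_force']);print(hand_in())"
```

```text
28.2833 [ 0.36713841 -0.11931267 -0.21806625]
the job is handed in; nothing more can be done
None
```

I stacked both blanks on the base blank in the jig, threw the clamp handle over its dead centre to its stop, and handed in at 28.3 s with the arm clear.

**Last checks**
- **Pile:** the sides of the three layers agree within about 0.4 mm, and the ends of the two upper blanks within 0.1 mm. The top blank may be turned about 0.4 to 0.5° from the others, which is close to the measuring noise. I could not read the base blank's end from that last view because the stop strip got into the measurement. The two upper blanks had measured within 0.5 mm of it lengthwise before clamping.
- **Clamp:** the handle stopped hard at 15 N with no further movement, and stayed at about 8.3 to 8.5° past upright after I backed off (9° is given). The foot is on the pile.
- **Bystanders:** my path stayed clear of the saw, rasp and pine block, and they look unmoved in the pictures. I did not measure them.

**What disagreed or went wrong**
- The finger tips are about 31 to 45 mm behind the stated TCP, depending on the opening. The first grasp closed on air, so I found the tips from the depth images and corrected for it.
- The first blank pitched 3.6° and slipped about 2 mm in the grip. I tilted the tool to level it before placing.
- The handle swung ahead of the push, and I never felt the 4 to 6 N stiffening at any reading. The lock is therefore judged from the hard stop and the handle staying put.

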